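Slide-top check at the topping rail

TASK

Before service, check the three slide-top inserts where they stand in the sloping topping rail, working from the robot's left to its right: slide each lid open as far as it will go, then push it back fully home over the ridge at its front end. Take out the insert whose lid binds short of its full travel and set it down gently, upright and shut, on the floor of the grey tub; leave the sound inserts seated in their wells with their lids home, and do not disturb the other things on the counter.

Things in the scene. Friction and masses are not known exactly. Their poses are not given: they have to be found in the camera images.
- rail: Fixed stainless topping rail, 333 mm wide, 216 mm deep along the slope. Origin on the counter under its middle; x points away from the robot, y to the robot's left along the row of wells, z up. Its top slopes 30 degrees, rising away from the robot, and has three wells side by side, each 40 mm deep (square to the slope), 63 x 186 mm, with lands 52 mm wide between them.
- guard_edge (a point): Middle of the lower front edge of the clear glass guard that hangs over the rear half of the rail, 343 mm above the counter (axes as the rail's). Edge 400 mm wide along y, aluminium; the glass, 6 mm thick, runs level 162 mm back from it (+x). Its posts, 20 mm thick, stand 152 mm behind the edge, 178 mm either side. It blocks a vertical tool over the rear half; a tool square to the slope passes.
- well_left (a point): centre of the floor of the left well (left = the rail's +y side), 70 mm above the counter; axes as rail; the wells are 115 mm apart
- well_middle (a point): centre of the floor of the middle well (left = the rail's +y side), 70 mm above the counter; axes as rail; the wells are 115 mm apart
- well_right (a point): centre of the floor of the right well (left = the rail's +y side), 70 mm above the counter; axes as rail; the wells are 115 mm apart
- insert_a: Slate-blue slide-top insert, 180 long x 58 wide x 84 mm high, 0.55 to 0.8 kg, loose in one of the wells (2 to 3 mm play), 44 mm of it above the lands. The three look alike. Origin at the centre of its underside; x along its length (up the slope, away from the robot), y across, z out of its top. Centre of mass near the middle of its length, 40 mm up.
- lid_a (a joint): Travel of its white lid along the insert's x, m: 0 = shut home at the front (lower) end. A sound lid runs 0.080 to its stop. Closing, it meets the small front ridge at about 0.008 and drops home past it. Running takes 1 to 4 N, the ridge about 4 N more. One that binds stops dead at little over half travel or less and 12 N does not move it on; it still shuts. Lids stay where left; all start ajar.
- grip_a (a point): Middle of the black upright fin, the lid's handle; moves with the lid, axes as the insert's. Fin 40 mm long (x), 12 thick (y), 30 tall: its top is 12 mm above this point, the lid 18 mm below, the channel rails' tops 14 mm below. Lid shut: 45 mm in front (-x) of the insert's middle, 98 mm above its underside.
- insert_b: Slate-blue slide-top insert, 180 long x 58 wide x 84 mm high, 0.55 to 0.8 kg, loose in one of the wells (2 to 3 mm play), 44 mm of it above the lands. The three look alike. Origin at the centre of its underside; x along its length (up the slope, away from the robot), y across, z out of its top. Centre of mass near the middle of its length, 40 mm up.
- lid_b (a joint): Travel of its white lid along the insert's x, m: 0 = shut home at the front (lower) end. A sound lid runs 0.080 to its stop. Closing, it meets the small front ridge at about 0.008 and drops home past it. Running takes 1 to 4 N, the ridge about 4 N more. One that binds stops dead at little over half travel or less and 12 N does not move it on; it still shuts. Lids stay where left; all start ajar.
- grip_b (a point): Middle of the black upright fin, the lid's handle; moves with the lid, axes as the insert's. Fin 40 mm long (x), 12 thick (y), 30 tall: its top is 12 mm above this point, the lid 18 mm below, the channel rails' tops 14 mm below. Lid shut: 45 mm in front (-x) of the insert's middle, 98 mm above its underside.
- insert_c: Slate-blue slide-top insert, 180 long x 58 wide x 84 mm high, 0.55 to 0.8 kg, loose in one of the wells (2 to 3 mm play), 44 mm of it above the lands. The three look alike. Origin at the centre of its underside; x along its length (up the slope, away from the robot), y across, z out of its top. Centre of mass near the middle of its length, 40 mm up.
- lid_c (a joint): Travel of its white lid along the insert's x, m: 0 = shut home at the front (lower) end. A sound lid runs 0.080 to its stop. Closing, it meets the small front ridge at about 0.008 and drops home past it. Running takes 1 to 4 N, the ridge about 4 N more. One that binds stops dead at little over half travel or less and 12 N does not move it on; it still shuts. Lids stay where left; all start ajar.
- grip_c (a point): Middle of the black upright fin, the lid's handle; moves with the lid, axes as the insert's. Fin 40 mm long (x), 12 thick (y), 30 tall: its top is 12 mm above this point, the lid 18 mm below, the channel rails' tops 14 mm below. Lid shut: 45 mm in front (-x) of the insert's middle, 98 mm above its underside.
- tub: Grey rejects tub, fixed, standing to the left or right of the rail; outside 290 mm (its x) x 240 mm (its y) x 75 mm high, walls 6 mm, rim 19 mm wide. Origin under its middle, z up
- tub_floor (a point): centre of the tub's inner floor, 6 mm above the counter, axes as the tub's; inside 278 x 228 mm
- spoon: steel serving spoon already in the tub, 175 mm long, 46 mm wide, lying along the tub's y by its far (+x) wall; may be left or nudged
- plates: stack of white plates, fixed, 192 mm across, 126 mm high, on the side opposite the tub; origin under its middle
- tongs: steel serving tongs with black tips, 185 mm long, 75 mm wide, 20 mm high, lying on the counter; origin under the middle, x along the length
- salt: aluminium salt shaker, 48 mm across, 107 mm high; origin at the centre of its base
- red_bottle: red squeeze bottle, 64 mm across, 168 mm high; origin at the centre of its base
- yellow_bottle: yellow squeeze bottle, 64 mm across, 168 mm high; origin at the centre of its base
- tumbler: orange drinking tumbler, 72 mm across, 100 mm high; origin at the centre of its base
Mind the look-alikes: they are no part of the job. Leave any orange look-alike of the insert_c alone.

How it is judged:
By the outcome, as a careful person would: the job done as asked, in the order asked, and still so for the second after the job is handed in, with the robot touching nothing.
It also fails if it takes over 72 s, if anything falls off the work surface, if the arm or the gripper's body presses on something with over 40 N, if the wrist force passes 120 N, or if a joint passes its speed limit or range.

ROBOT

A 6-joint arm with a two-finger parallel gripper is mounted at the origin on the work surface. World frame = base frame: x ahead of the robot, y to its left, z up, the work surface at z = 0. Lengths are in m, angles in rad, forces in N, time in s.
With the tool pointing down it reaches from about 0.35 to 0.975 m from the base axis. Payload 4.9 kg.
Tool frame: the origin (TCP) lies midway between the tips of the shut fingers; the grasp point (between the pads) lies 19 mm behind it; z points along the fingers, y is the direction in which the jaws open and shut (so a half turn about z gives the same grasp; the last joint's range is limited). The gripper opens to 85 mm and grips with 20 to 120 N. Pads are 22 mm wide; open, the fingers measure 114 mm over their backs; the gripper's body (76 mm by 85 mm) begins 54 mm behind the grasp point. The pads swing forward as they close: fully open they stand 13 mm farther back than shut.
Start: joints at [-1.457, 0.053, 1.613, -0, 1.476, -0.119], TCP at [0.144, -0.608, 0.192] pointing down, gripper open.
Joint ranges: [-3.01, 3.01], [-1.01, 2.22], [0.06, 2.58], [-1.02, 4.17], [0.09, 2.62], [-3.14, 3.14]. Speed limits (rad/s): [2.57, 2.57, 3.14, 3.14, 3.14, 3.14].

INTERFACE

Orientations are given as a unit quaternion [w, x, y, z].
In Python, from plant import manip gives the robot as it stands. The module is installed in compiled form; this text tells all that it offers.
- The arm moves only by the tool move_arm, never from a script. Its argument "rows" is a list of rows, each an object of numbers: "tx", "ty", "tz": the shift along the tool's x, y, z in m; "ax", "ay", "az": the turn, a rotation vector about the tool's x, y, z in degrees; "jaw": the closure in counts, from 0 (fully open) to 255 (shut). In form: [{"tx": .., "ty": .., "tz": .., "ax": .., "ay": .., "az": .., "jaw": ..}, ...]. A call has 1 to 12 rows; each row shifts and turns the pose as measured when the row begins, along the tool's axes as they then stand; what a row does not reach is not made up. A row lasts 1/10 s, in which the tool goes at most 50 mm and 8.59 degrees, less where a joint would pass 70% of its speed; a pose out of reach is approached as far as the arm can. A call with a gripper value outside its range is refused whole. The fingers move at their own pace and stop on an object; the grip force is fixed at half the most. Time passes only in rows, so rows that do not move let the fingers close. It gives the time, the measured TCP pose, the force and the opening at its end, in the units of the state.
- manip.state(): the state, without advancing time (a new reading comes with each control period).
- manip.grab_frame(name): name is "side" or "top" or "wrist"; returns a dict with "color" (400x640x3 uint8, red, green, blue), "intrinsics" (3x3 intrinsics, pixels), "dist_coeffs" ([k1, k2, p1, p2, k3] as OpenCV has them; the pictures are not rectified), "R" (3x3) and "t" (3): a world point X has camera coordinates R X + t. Camera axes: x right, y down, z forward; pixel columns grow to the right and rows downward; lengths in m; the calibration is good to about 2 mm. A picture is of the moment at which its call begins. There is no depth.
- manip.job_done(): hands the job in, once; it reports no verdict.
The state is a dict: "time": time; "joint_pos": joint angles; "joint_vel": joint speeds; "joint_efforts": joint torques, N m; "tool_pos": TCP position; "tool_rot": TCP orientation; "contact_force": force on the tool from outside, world axes, zero at the start; "ft_torque": the same for the moment, N m; "gripper_width": opening from 0.0 (shut) to 1.0 (fully open).
Only numpy, scipy, OpenCV 4.12 (cv2) and the standard library are available. Lean on these libraries where they do the work, as an engineer would, in place of code of your own. Each camera call takes 0.05 s, during which the arm holds its last target.

## Working session

There is one attempt and no reset: what is moved stays moved. The work goes in short steps, Python scripts to look and compute and a tool call to move; the robot and the scene stay as the last step left them, time stands still between calls to the robot, and variables do not carry over. Pictures are saved under pics/ and viewed, and the job is handed in when it is done.

Besides the shell and the picture viewer there is one more tool, called after "Request:" in YAML: its name, and indented under it one key for each argument. move_arm: Moves the arm, as the interface text tells. Its arguments: {"type":"object","properties":{"rows":{"type":"array"}},"required":["rows"]}

```bash
mkdir -p pics; ls; python3 - <<'E'
from plant import manip
import cv2,numpy as np
s=manip.state()
for k,v in s.items(): print(k,np.round(v,4))
for n in("side","top","wrist"):
    f=manip.grab_frame(n)
    cv2.imwrite(f"pics/{n}0.png",f["color"][:,:,::-1])
    print(n,np.round(f["intrinsics"],1).tolist(),np.round(f["dist_coeffs"],4),np.round(f["R"],4).tolist(),np.round(f["t"],4))
E
```

```text
pics
time 0.0
joint_pos [-1.457   0.0534  1.6143 -0.      1.476  -0.119 ]
joint_vel [-0.0021 -0.0013 -0.0005 -0.0005  0.0011  0.    ]
joint_efforts [ 2.30000e-03 -3.93686e+01 -3.70173e+01  1.00000e-04  7.10000e-03
  0.00000e+00]
tool_pos [ 0.1441 -0.6074  0.1909]
tool_rot [-0.001   0.9932  0.1161 -0.    ]
contact_force [ 0.301   0.8245 -0.647 ]
ft_torque [-0.0523  0.0169  0.0459]
gripper_width 0.9987
side [[363.9, 0.0, 319.4], [0.0, 363.9, 199.5], [0.0, 0.0, 1.0]] [-0.0823  0.      0.      0.      0.    ] [[-0.7784, -0.6277, -0.0136], [-0.4581, 0.5825, -0.6714], [0.4293, -0.5164, -0.7409]] [0.3691 0.3468 1.087 ]
top [[456.8, 0.0, 317.0], [0.0, 456.8, 199.7], [0.0, 0.0, 1.0]] [-0.1065  0.      0.      0.      0.    ] [[-0.0141, -0.9999, -0.0044], [-0.9873, 0.0146, -0.1582], [0.1582, 0.0021, -0.9874]] [-0.0033  0.4538  1.7649]
wrist [[297.8, 0.0, 323.6], [0.0, 297.8, 199.6], [0.0, 0.0, 1.0]] [-0.0252  0.      0.      0.      0.    ] [[0.2312, -0.9729, 0.0005], [-0.9255, -0.2197, 0.3086], [-0.3002, -0.0718, -0.9512]] [-0.6241 -0.0402  0.378 ]
```

View pics/top0.png

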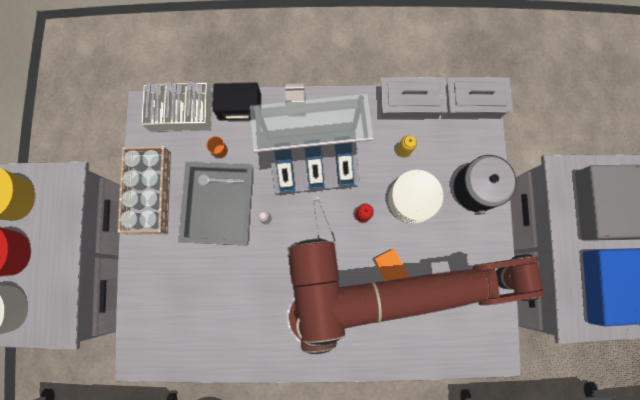

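View pics/side0.png

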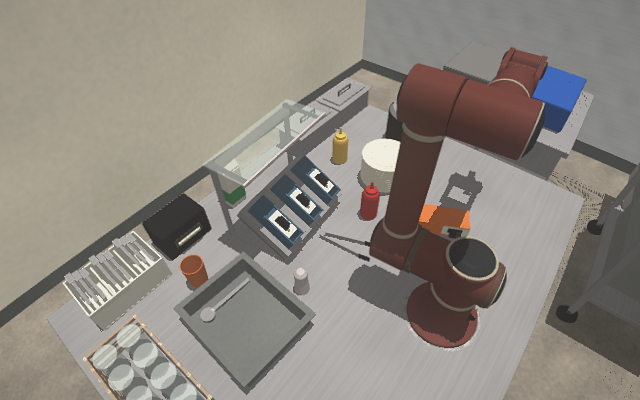

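View pics/wrist0.png

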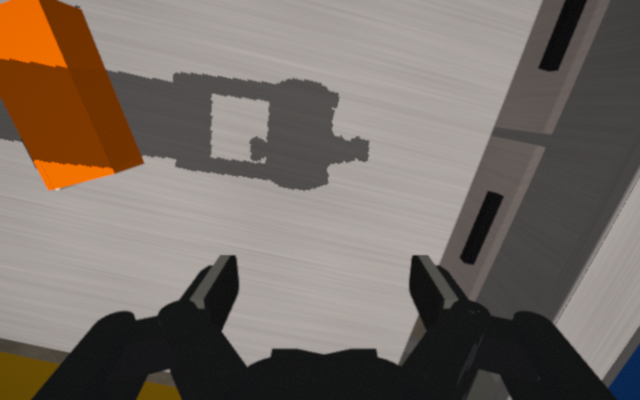

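```bash
cat > h.py <<'E'
import cv2,numpy as np
from plant import manip
def ray(f,u,v):
    p=cv2.undistortPoints(np.array([[[u,v]]],float),f["intrinsics"],f["dist_coeffs"])[0,0]
    R=np.array(f["R"]);t=np.array(f["t"])
    d=R.T@np.array([p[0],p[1],1.]);return -R.T@t,d/np.linalg.norm(d)
def onplane(f,u,v,z):
    o,d=ray(f,u,v);return o+d*(z-o[2])/d[2]
def onpl(f,u,v,p0,n):
    o,d=ray(f,u,v);return o+d*(np.dot(n,p0-o)/np.dot(n,d))
def tri(r1,r2):
    (o1,d1),(o2,d2)=r1,r2
    A=np.stack([d1,-d2],1);s=np.linalg.lstsq(A,o2-o1,rcond=None)[0]
    a=o1+s[0]*d1;b=o2+s[1]*d2;return (a+b)/2,np.linalg.norm(a-b)
def proj(f,X):
    r=cv2.Rodrigues(np.array(f["R"]))[0]
    return cv2.projectPoints(np.array(X,float).reshape(-1,1,3),r,np.array(f["t"],float),f["intrinsics"],f["dist_coeffs"])[0][:,0]
E
python3 - <<'E'
import cv2
t=cv2.imread("pics/top0.png");s=cv2.imread("pics/side0.png")
cv2.imwrite("pics/topc.png",cv2.resize(t[125:205,260:370],None,fx=7,fy=7,interpolation=cv2.INTER_NEAREST))
cv2.imwrite("pics/sidec.png",cv2.resize(s[150:260,235:350],None,fx=5,fy=5,interpolation=cv2.INTER_NEAREST))
cv2.imwrite("pics/topd.png",cv2.resize(t[85:250,170:420],None,fx=3,fy=3,interpolation=cv2.INTER_NEAREST))
E
```

```text
(no output)
```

View pics/topc.png

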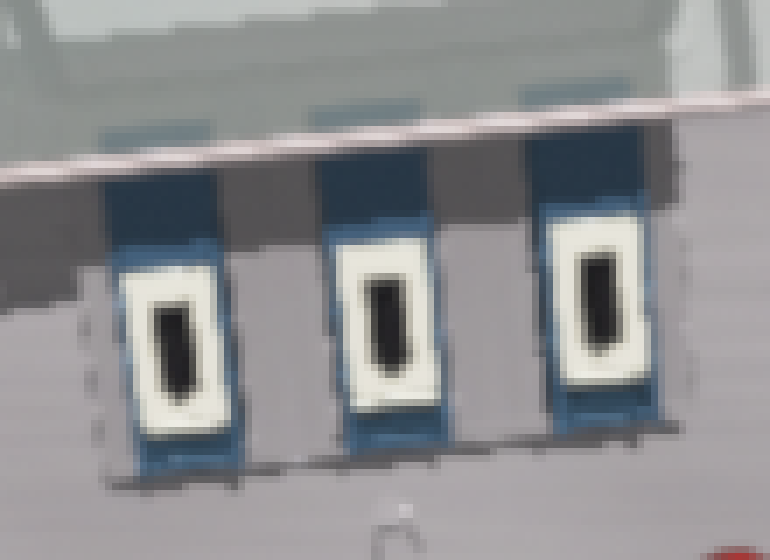

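View pics/sidec.png

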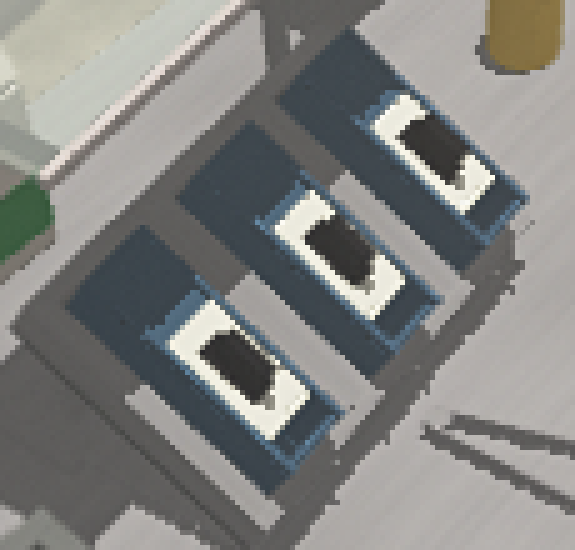

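View pics/topd.png

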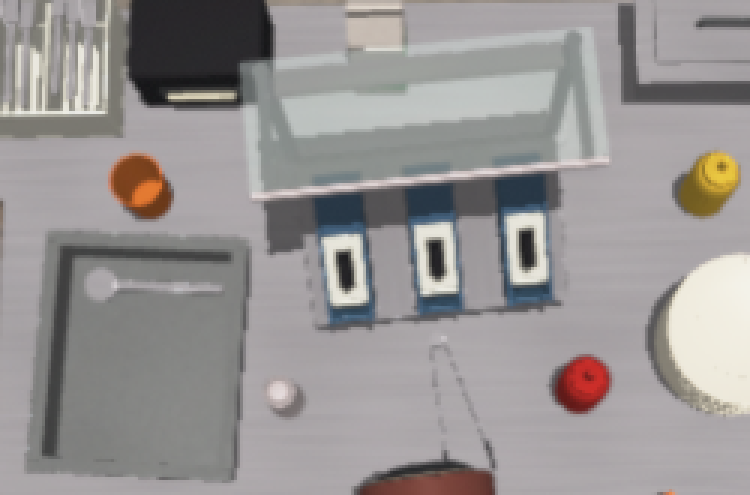

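```bash
cat > m.py <<'E'
from h import *
def lids(f,roi):
    x0,y0,x1,y1=roi
    c=f["color"].astype(int);k=4
    sub=cv2.resize(f["color"][y0:y1,x0:x1],None,fx=k,fy=k,interpolation=cv2.INTER_LINEAR).astype(int)
    m=((sub.min(2)>195)&(sub[:,:,0]-sub[:,:,2]>3)).astype(np.uint8)
    cs,_=cv2.findContours(m,cv2.RETR_EXTERNAL,cv2.CHAIN_APPROX_NONE)
    out=[]
    for q in cs:
        a=cv2.contourArea(q)
        if a<k*k*80: continue
        M=cv2.moments(q);r=cv2.minAreaRect(q)
        back=lambda p:((np.array(p)+.5)/k-.5+[x0,y0])
        out.append((back((M["m10"]/M["m00"],M["m01"]/M["m00"])),a/k/k,back(cv2.boxPoints(r))))
    return sorted(out,key=lambda o:o[0][0])
if __name__=="__main__":
    ft=manip.grab_frame("top");fs=manip.grab_frame("side")
    lt=lids(ft,(270,145,365,200));ls=lids(fs,(235,150,350,260))
    for o in lt+ls: print(o[0].round(1),o[1],o[2].round(1).tolist())
    P=[]
    for a,b in zip(lt,ls):
        p,e=tri(ray(ft,*a[0]),ray(fs,*b[0]));P.append(p);print("lid centre",p.round(4),"gap",round(e,4))
    for u,v in [(250.5,151),(372.5,138.5)]: print("guard",onplane(ft,u,v,.343).round(4))
    for u,v in [(186,162.3),(252.7,163.8),(248.5,245),(178.5,242)]: print("tub rim",onplane(ft,u,v,.075).round(4))
    d=P[0]-P[2];print("dy",np.linalg.norm(d[:2]),"yaw by lids",np.degrees(np.arctan2(-d[0],d[1])))
E
python3 m.py
```

```text
[284.6 174.4] 241.0625 [[277.5, 164.2], [289.2, 162.8], [291.8, 184.9], [280.1, 186.3]]
[314.9 170.6] 242.03125 [[308.0, 160.2], [319.7, 159.0], [321.9, 181.2], [310.2, 182.4]]
[345.2 167.2] 240.6875 [[338.5, 156.6], [350.3, 155.7], [351.9, 178.0], [340.2, 178.8]]
[281.8 224. ] 160.53125 [[268.0, 218.5], [276.6, 209.4], [296.9, 228.3], [288.3, 237.5]]
[302. 201.] 125.8125 [[289.3, 195.5], [296.8, 187.5], [316.0, 205.5], [308.6, 213.5]]
[320.9 180.7] 101.78125 [[308.9, 175.1], [315.5, 168.0], [333.6, 185.1], [327.0, 192.1]]
lid centre [0.5375 0.1107 0.1286] gap 0.0001
lid centre [ 0.5502 -0.0038  0.13  ] gap 0.0
lid centre [ 0.5612 -0.1186  0.1302] gap 0.0009
guard [0.5723 0.2087 0.343 ]
guard [ 0.6092 -0.1991  0.343 ]
tub rim [0.605  0.5054 0.075 ]
tub rim [0.5939 0.2399 0.075 ]
tub rim [0.2767 0.2535 0.075 ]
tub rim [0.2908 0.525  0.075 ]
dy 0.230452018120737 yaw by lids 5.911097701442393
```

```bash
cat > g.py <<'E'
from h import *
from scipy.spatial.transform import Rotation as Ro
def rail(yaw):
    y=np.radians(yaw);rx=np.array([np.cos(y),np.sin(y),0]);ry=np.array([-np.sin(y),np.cos(y),0]);u=np.array([0,0,1.])
    ex=rx*np.cos(np.pi/6)+u*.5;ez=-rx*.5+u*np.cos(np.pi/6)
    return ex,ry,ez
def toolR(yaw):
    ex,ry,ez=rail(yaw);return np.stack([ex,-ry,-ez],1)
def cur():
    s=manip.state();q=s["tool_rot"];return np.array(s["tool_pos"]),Ro.from_quat([q[1],q[2],q[3],q[0]]).as_matrix(),s
def delta(p,R):
    P,C,s=cur();d=C.T@(np.array(p)-P);r=Ro.from_matrix(C.T@R).as_rotvec(degrees=True)
    print("shift mm",(d*1000).round(1),"turn deg",r.round(2),"t",round(s["time"],2))
def st():
    P,C,s=cur();print("t",round(s["time"],2),"pos",P.round(4),"F",np.round(s["contact_force"],1),"w",round(s["gripper_width"],3))
E
python3 - <<'E'
from g import *
from m import lids
ft=manip.grab_frame("top");fs=manip.grab_frame("side");fw=manip.grab_frame("wrist")
P,C,s=cur()
cw=-np.array(fw["R"]).T@np.array(fw["t"]);print("cam in tool",(C.T@(cw-P)).round(3),"axis",(C.T@np.array(fw["R"])[2]).round(3))
lt=lids(ft,(270,145,365,200));ls=lids(fs,(235,150,350,260))
for yaw in(5.3,):
    ex,ry,ez=rail(yaw)
    for a,b in zip(lt,ls):
        p,e=tri(ray(ft,*a[0]),ray(fs,*b[0]))
        print("tub-s from z",(p[2]-.070-.080*np.cos(np.pi/6))/.5)
        for f,o in((ft,a),(fs,b)):
            X=np.array([onpl(f,*c,p,ez) for c in o[2]])-p
            L=np.stack([X@ex,X@ry],1)*1000
            print(L.round(1).tolist(),)
            v=[X[2]-X[1],X[3]-X[0]]
            print("yaw",[round(np.degrees(np.arctan2(-w[1],-w[0])),1) for w in v])
for n,u,v,z in [("plates",415,195,.126),("red",365,212,.1),("salt",264,216,.1),("spoon",222,181,.01),("tongs",318,215,.01),("yellow",408,145,.1),("orange",390,263,.05)]:
    print(n,onplane(ft,u,v,z).round(3))
E
```

```text
cam in tool [ 0.079 -0.001 -0.181] axis [-0.309  0.002  0.951]
tub-s from z -0.021327104729981894
[[42.9, 21.9], [43.6, -22.2], [-44.4, -22.3], [-45.1, 22.7]]
yaw [np.float64(5.3), np.float64(4.8)]
[[44.0, 18.9], [44.7, -25.9], [-45.4, -25.9], [-44.2, 19.1]]
yaw [np.float64(5.3), np.float64(5.2)]
tub-s from z -0.018573759700756365
[[43.3, 21.9], [43.1, -22.3], [-44.9, -22.6], [-44.6, 22.3]]
yaw [np.float64(5.5), np.float64(5.0)]
[[43.9, 18.3], [44.7, -25.2], [-45.3, -25.5], [-44.3, 18.1]]
yaw [np.float64(5.5), np.float64(5.4)]
tub-s from z -0.01812572193473183
[[44.6, 21.9], [43.2, -22.2], [-45.1, -22.3], [-43.6, 22.6]]
yaw [np.float64(5.3), np.float64(4.8)]
[[44.3, 17.6], [44.9, -24.8], [-44.7, -24.9], [-43.6, 17.6]]
yaw [np.float64(5.4), np.float64(5.3)]
plates [ 0.452 -0.379  0.126]
red [ 0.394 -0.191  0.1  ]
salt [0.384 0.191 0.1  ]
spoon [0.54  0.374 0.01 ]
tongs [ 0.396 -0.013  0.01 ]
yellow [ 0.654 -0.368  0.1  ]
orange [ 0.201 -0.287  0.05 ]
```

```bash
cat >> g.py <<'E'
def flipR(yaw):  # tool x down the slope (camera on robot side)
    ex,ry,ez=rail(yaw);return np.stack([-ex,ry,-ez],1)
def downR(yaw):
    y=np.radians(yaw);return np.stack([[np.cos(y),np.sin(y),0],[np.sin(y),-np.cos(y),0],[0,0,-1.]],1)
def rows(path,k=3):
    """path: list of (p,R) successive"""
    P,C,s=cur();print("t",round(s["time"],2))
    for p,R in path:
        d=C.T@(p-P);r=Ro.from_matrix(C.T@R).as_rotvec(degrees=True)
        print("{"+", ".join(f'"{n}": {x:g}' for n,x in zip(("tx","ty","tz"),d.round(3)+0))+", "+", ".join(f'"{n}": {x:g}' for n,x in zip(("ax","ay","az"),r.round(1)+0))+'},')
        P,C=p,R
def lin(p1,R1,n):
    P,C,s=cur();w=Ro.from_matrix(C.T@R1).as_rotvec()
    return [(P+(p1-P)*(i+1)/n,C@Ro.from_rotvec(w*(i+1)/n).as_matrix()) for i in range(n)]
YAW=5.3
EX,RY,EZ=rail(YAW)
E
python3 - <<'E'
from g import *
P,C,s=cur()
R1=downR(185.3)
w=np.array([0,0,-172.])
path=[];n=22
for i in range(n):
    a=(i+1)/n
    az=np.radians(-76.7+(11-(-76.7))*np.clip((i-2)/(n-3),0,1));z=.191+min(.19,.045*(i+1));r=.624+(.47-.624)*a
    path.append((np.array([r*np.cos(az),r*np.sin(az),z]),C@Ro.from_euler('z',-172.*a,degrees=True).as_matrix()))
rows(path)
E
```

```text
t 0.4
{"tx": 0, "ty": -0.008, "tz": -0.044, "ax": 0, "ay": 0, "az": -7.8},
{"tx": 0.001, "ty": -0.007, "tz": -0.045, "ax": 0, "ay": 0, "az": -7.8},
{"tx": 0.002, "ty": -0.007, "tz": -0.045, "ax": 0, "ay": 0, "az": -7.8},
{"tx": 0.048, "ty": 0.011, "tz": -0.045, "ax": 0, "ay": 0, "az": -7.8},
{"tx": 0.046, "ty": 0.013, "tz": -0.01, "ax": 0, "ay": 0, "az": -7.8},
{"tx": 0.045, "ty": 0.016, "tz": 0, "ax": 0, "ay": 0, "az": -7.8},
{"tx": 0.044, "ty": 0.018, "tz": 0, "ax": 0, "ay": 0, "az": -7.8},
{"tx": 0.042, "ty": 0.02, "tz": 0, "ax": 0, "ay": 0, "az": -7.8},
{"tx": 0.04, "ty": 0.022, "tz": 0, "ax": 0, "ay": 0, "az": -7.8},
{"tx": 0.039, "ty": 0.024, "tz": 0, "ax": 0, "ay": 0, "az": -7.8},
{"tx": 0.037, "ty": 0.026, "tz": 0, "ax": 0, "ay": 0, "az": -7.8},
{"tx": 0.035, "ty": 0.027, "tz": 0, "ax": 0, "ay": 0, "az": -7.8},
{"tx": 0.033, "ty": 0.029, "tz": 0, "ax": 0, "ay": 0, "az": -7.8},
{"tx": 0.031, "ty": 0.03, "tz": 0, "ax": 0, "ay": 0, "az": -7.8},
{"tx": 0.029, "ty": 0.031, "tz": 0, "ax": 0, "ay": 0, "az": -7.8},
{"tx": 0.027, "ty": 0.032, "tz": 0, "ax": 0, "ay": 0, "az": -7.8},
{"tx": 0.025, "ty": 0.033, "tz": 0, "ax": 0, "ay": 0, "az": -7.8},
{"tx": 0.023, "ty": 0.034, "tz": 0, "ax": 0, "ay": 0, "az": -7.8},
{"tx": 0.021, "ty": 0.035, "tz": 0, "ax": 0, "ay": 0, "az": -7.8},
{"tx": 0.019, "ty": 0.035, "tz": 0, "ax": 0, "ay": 0, "az": -7.8},
{"tx": 0.016, "ty": 0.036, "tz": 0, "ax": 0, "ay": 0, "az": -7.8},
{"tx": 0.014, "ty": 0.036, "tz": 0, "ax": 0, "ay": 0, "az": -7.8},
```

Request:
move_arm:
  rows:
    - {"tx": 0,"ty": -0.008,"tz": -0.044,"ax": 0,"ay": 0,"az": -7.8,"jaw": 0}
    - {"tx": 0.001,"ty": -0.007,"tz": -0.045,"ax": 0,"ay": 0,"az": -7.8,"jaw": 0}
    - {"tx": 0.002,"ty": -0.007,"tz": -0.045,"ax": 0,"ay": 0,"az": -7.8,"jaw": 0}
    - {"tx": 0.048,"ty": 0.011,"tz": -0.045,"ax": 0,"ay": 0,"az": -7.8,"jaw": 0}
    - {"tx": 0.046,"ty": 0.013,"tz": -0.01,"ax": 0,"ay": 0,"az": -7.8,"jaw": 0}
    - {"tx": 0.045,"ty": 0.016,"tz": 0,"ax": 0,"ay": 0,"az": -7.8,"jaw": 0}
    - {"tx": 0.044,"ty": 0.018,"tz": 0,"ax": 0,"ay": 0,"az": -7.8,"jaw": 0}
    - {"tx": 0.042,"ty": 0.02,"tz": 0,"ax": 0,"ay": 0,"az": -7.8,"jaw": 0}

```text
time: 1.2
tool_pos: [0.325, -0.456, 0.3764]
tool_rot: [-0.0, 0.779, 0.627, 0.002]
contact_force: [0.4, -0.7, 0.2]
gripper_width: 1.001
```

```bash
python3 - <<'E'
from g import *
P,C,s=cur();st();print(np.round(s["joint_pos"],3))
lid=np.array([.5375,.1107,.1286]);tgt=lid+.008*EZ+.09*EZ
delta(tgt,flipR(YAW))
r0=np.hypot(*P[:2]);a0=np.arctan2(P[1],P[0]);y0=np.degrees(np.arctan2(C[1,0],C[0,0]));print(r0,a0,y0)
n=14;path=[]
for i in range(n):
    a=(i+1)/n;az=a0+(np.radians(11)-a0)*a;r=r0+(.46-r0)*a
    path.append((np.array([r*np.cos(az),r*np.sin(az),.36]),downR(y0+(185.3-y0)*a)))
rows(path)
E
```

```text
t 1.2 pos [ 0.325  -0.456   0.3764] F [ 0.4 -0.7  0.2] w 1.001
[-1.086 -0.144  1.502  0.003  1.784 -0.869]
shift mm [583.7  38.9 164.6] turn deg [ -27.9   -20.55 -104.96] t 1.2
0.5599500047693134 -0.9515791361986792 77.59790427883253
t 1.2
{"tx": 0.039, "ty": 0.024, "tz": 0.017, "ax": 0.1, "ay": -0.2, "az": -7.7},
{"tx": 0.038, "ty": 0.025, "tz": 0, "ax": 0, "ay": 0, "az": -7.7},
{"tx": 0.036, "ty": 0.027, "tz": 0, "ax": 0, "ay": 0, "az": -7.7},
{"tx": 0.034, "ty": 0.028, "tz": 0, "ax": 0, "ay": 0, "az": -7.7},
{"tx": 0.032, "ty": 0.029, "tz": 0, "ax": 0, "ay": 0, "az": -7.7},
{"tx": 0.03, "ty": 0.031, "tz": 0, "ax": 0, "ay": 0, "az": -7.7},
{"tx": 0.028, "ty": 0.032, "tz": 0, "ax": 0, "ay": 0, "az": -7.7},
{"tx": 0.026, "ty": 0.033, "tz": 0, "ax": 0, "ay": 0, "az": -7.7},
{"tx": 0.024, "ty": 0.033, "tz": 0, "ax": 0, "ay": 0, "az": -7.7},
{"tx": 0.022, "ty": 0.034, "tz": 0, "ax": 0, "ay": 0, "az": -7.7},
{"tx": 0.02, "ty": 0.035, "tz": 0, "ax": 0, "ay": 0, "az": -7.7},
{"tx": 0.018, "ty": 0.035, "tz": 0, "ax": 0, "ay": 0, "az": -7.7},
{"tx": 0.016, "ty": 0.036, "tz": 0, "ax": 0, "ay": 0, "az": -7.7},
{"tx": 0.014, "ty": 0.036, "tz": 0, "ax": 0, "ay": 0, "az": -7.7},
```

Request:
move_arm:
  rows:
    - {"tx": 0.039,"ty": 0.024,"tz": 0.01,"az": -7.7,"jaw": 0}
    - {"tx": 0.038,"ty": 0.025,"tz": 0,"az": -7.7,"jaw": 0}
    - {"tx": 0.036,"ty": 0.027,"tz": 0,"az": -7.7,"jaw": 0}
    - {"tx": 0.034,"ty": 0.028,"tz": 0,"az": -7.7,"jaw": 0}
    - {"tx": 0.032,"ty": 0.029,"tz": 0,"az": -7.7,"jaw": 0}
    - {"tx": 0.03,"ty": 0.031,"tz": 0,"az": -7.7,"jaw": 0}
    - {"tx": 0.028,"ty": 0.032,"tz": 0,"az": -7.7,"jaw": 0}
    - {"tx": 0.026,"ty": 0.033,"tz": 0,"az": -7.7,"jaw": 0}
    - {"tx": 0.024,"ty": 0.033,"tz": 0,"az": -7.7,"jaw": 0}
    - {"tx": 0.022,"ty": 0.034,"tz": 0,"az": -7.7,"jaw": 0}
    - {"tx": 0.02,"ty": 0.035,"tz": 0,"az": -7.7,"jaw": 0}
    - {"tx": 0.018,"ty": 0.035,"tz": 0,"az": -7.7,"jaw": 0}

```text
schema error: expected keys tx, ty, tz, ax, ay, az, jaw
```

```bash
python3 - <<'E'
from g import *
P,C,s=cur();st();print(np.round(s["joint_pos"],3))
lid=np.array([.5375,.1107,.1286]);tgt=lid+.008*EZ+.09*EZ
print(tgt)
delta(tgt,flipR(YAW))
rows(lin(tgt,flipR(YAW),7))
E
```

```text
t 1.2 pos [ 0.325  -0.456   0.3764] F [ 0.4 -0.7  0.2] w 1.001
[-1.086 -0.144  1.502  0.003  1.784 -0.869]
[0.48870949 0.10617384 0.21347049]
shift mm [583.7  38.9 164.6] turn deg [ -27.9   -20.55 -104.96] t 1.2
t 1.2
{"tx": 0.083, "ty": 0.006, "tz": 0.024, "ax": -4, "ay": -2.9, "az": -15},
{"tx": 0.08, "ty": 0.026, "tz": 0.02, "ax": -4, "ay": -2.9, "az": -15},
{"tx": 0.072, "ty": 0.044, "tz": 0.019, "ax": -4, "ay": -2.9, "az": -15},
{"tx": 0.059, "ty": 0.06, "tz": 0.019, "ax": -4, "ay": -2.9, "az": -15},
{"tx": 0.043, "ty": 0.072, "tz": 0.021, "ax": -4, "ay": -2.9, "az": -15},
{"tx": 0.024, "ty": 0.08, "tz": 0.025, "ax": -4, "ay": -2.9, "az": -15},
{"tx": 0.004, "ty": 0.081, "tz": 0.03, "ax": -4, "ay": -2.9, "az": -15},
```

Request:
move_arm:
  rows:
    - {"tx": 0.039,"ty": 0.024,"tz": 0.01,"ax": 0,"ay": 0,"az": -7.7,"jaw": 0}
    - {"tx": 0.038,"ty": 0.025,"tz": 0,"ax": 0,"ay": 0,"az": -7.7,"jaw": 0}
    - {"tx": 0.036,"ty": 0.027,"tz": 0,"ax": 0,"ay": 0,"az": -7.7,"jaw": 0}
    - {"tx": 0.034,"ty": 0.028,"tz": 0,"ax": 0,"ay": 0,"az": -7.7,"jaw": 0}
    - {"tx": 0.032,"ty": 0.029,"tz": 0,"ax": 0,"ay": 0,"az": -7.7,"jaw": 0}
    - {"tx": 0.03,"ty": 0.031,"tz": 0,"ax": 0,"ay": 0,"az": -7.7,"jaw": 0}
    - {"tx": 0.028,"ty": 0.032,"tz": 0,"ax": 0,"ay": 0,"az": -7.7,"jaw": 0}
    - {"tx": 0.026,"ty": 0.033,"tz": 0,"ax": 0,"ay": 0,"az": -7.7,"jaw": 0}
    - {"tx": 0.024,"ty": 0.033,"tz": 0,"ax": 0,"ay": 0,"az": -7.7,"jaw": 0}
    - {"tx": 0.022,"ty": 0.034,"tz": 0,"ax": 0,"ay": 0,"az": -7.7,"jaw": 0}
    - {"tx": 0.02,"ty": 0.035,"tz": 0,"ax": 0,"ay": 0,"az": -7.7,"jaw": 0}
    - {"tx": 0.018,"ty": 0.035,"tz": 0,"ax": 0,"ay": 0,"az": -7.7,"jaw": 0}

```text
time: 2.4
tool_pos: [0.4665, 0.0336, 0.3669]
tool_rot: [0.003, 0.052, 0.999, 0.001]
contact_force: [-0.4, 0.8, 0.1]
gripper_width: 0.998
```

```bash
python3 - <<'E'
from g import *
P,C,s=cur();st();print(np.round(s["joint_pos"],3))
lid=np.array([.5375,.1107,.1286]);tgt=lid+.008*EZ+.09*EZ
print(tgt)
delta(tgt,flipR(YAW))
rows(lin(tgt,flipR(YAW),7))
E
```

```text
t 2.4 pos [0.4665 0.0336 0.3669] F [-0.4  0.8  0.1] w 0.998
[-0.089 -0.373  1.707  0.002  1.802 -1.556]
[0.48870949 0.10617384 0.21347049]
shift mm [-13.7  74.2 153.6] turn deg [ -2.87 -29.57 -10.99] t 2.4
t 2.4
{"tx": -0.002, "ty": 0.011, "tz": 0.022, "ax": -0.4, "ay": -4.2, "az": -1.6},
{"tx": -0.001, "ty": 0.01, "tz": 0.022, "ax": -0.4, "ay": -4.2, "az": -1.6},
{"tx": 0.001, "ty": 0.01, "tz": 0.022, "ax": -0.4, "ay": -4.2, "az": -1.6},
{"tx": 0.002, "ty": 0.01, "tz": 0.022, "ax": -0.4, "ay": -4.2, "az": -1.6},
{"tx": 0.003, "ty": 0.01, "tz": 0.022, "ax": -0.4, "ay": -4.2, "az": -1.6},
{"tx": 0.005, "ty": 0.01, "tz": 0.022, "ax": -0.4, "ay": -4.2, "az": -1.6},
{"tx": 0.006, "ty": 0.01, "tz": 0.021, "ax": -0.4, "ay": -4.2, "az": -1.6},
```

Request:
move_arm:
  rows:
    - {"tx": -0.002,"ty": 0.011,"tz": 0.022,"ax": -0.4,"ay": -4.2,"az": -1.6,"jaw": 0}
    - {"tx": -0.001,"ty": 0.01,"tz": 0.022,"ax": -0.4,"ay": -4.2,"az": -1.6,"jaw": 0}
    - {"tx": 0.001,"ty": 0.01,"tz": 0.022,"ax": -0.4,"ay": -4.2,"az": -1.6,"jaw": 0}
    - {"tx": 0.002,"ty": 0.01,"tz": 0.022,"ax": -0.4,"ay": -4.2,"az": -1.6,"jaw": 0}
    - {"tx": 0.003,"ty": 0.01,"tz": 0.022,"ax": -0.4,"ay": -4.2,"az": -1.6,"jaw": 0}
    - {"tx": 0.005,"ty": 0.01,"tz": 0.022,"ax": -0.4,"ay": -4.2,"az": -1.6,"jaw": 0}
    - {"tx": 0.006,"ty": 0.01,"tz": 0.021,"ax": -0.4,"ay": -4.2,"az": -1.6,"jaw": 0}

```text
time: 3.1
tool_pos: [0.4933, 0.1137, 0.2179]
tool_rot: [0.273, -0.056, 0.96, 0.013]
contact_force: [0.5, 0.4, 0.0]
gripper_width: 1.0
```

```bash
cat > w.py <<'E'
import sys
from g import *
st()
f=manip.grab_frame("wrist")
cv2.imwrite("pics/"+sys.argv[1]+".png",f["color"][:,:,::-1])
if len(sys.argv)>2:
    lid=np.array(eval(sys.argv[2]))
    tgt=lid+.008*EZ;delta(tgt,flipR(YAW))
    print("lid px",proj(f,[lid,lid+.03*EZ]).round(1).tolist())
E
python3 w.py wr1 "[.5375,.1107,.1286]"
```

```text
t 3.1 pos [0.4933 0.1137 0.2179] F [0.5 0.4 0. ] w 1.0
shift mm [-0.6 -9.  84.8] turn deg [0.52 1.08 1.28] t 3.15
lid px [[315.5, 178.9], [314.7, 188.2]]
```

View pics/wr1.png

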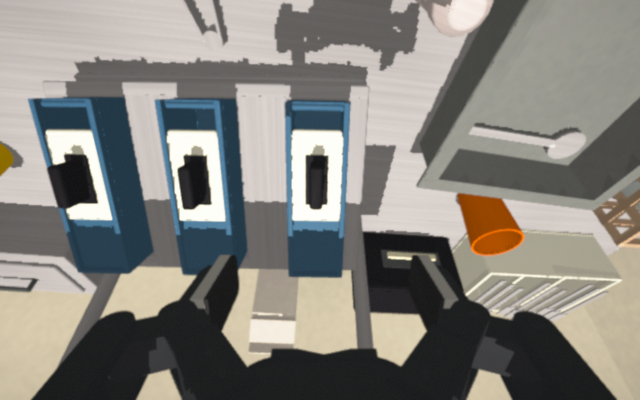

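Request:
move_arm:
  rows:
    - {"tx": 0,"ty": -0.009,"tz": 0.02,"ax": 0.5,"ay": 1.1,"az": 1.3,"jaw": 0}
    - {"tx": 0,"ty": 0,"tz": 0.025,"ax": 0,"ay": 0,"az": 0,"jaw": 60}
    - {"tx": 0,"ty": 0,"tz": 0.02,"ax": 0,"ay": 0,"az": 0,"jaw": 120}
    - {"tx": 0,"ty": 0,"tz": 0.012,"ax": 0,"ay": 0,"az": 0,"jaw": 120}
    - {"tx": 0,"ty": 0,"tz": 0,"ax": 0,"ay": 0,"az": 0,"jaw": 120}

```text
time: 3.65
tool_pos: [0.5278, 0.1088, 0.1396]
tool_rot: [0.256, -0.044, 0.966, 0.012]
contact_force: [-0.8, -0.0, 0.8]
gripper_width: 0.529
```

```bash
python3 w.py wr2 "[.5375,.1107,.1286]"
```

```text
t 3.65 pos [0.5278 0.1088 0.1396] F [-0.8 -0.   0.8] w 0.529
shift mm [-2.1  1.   7.3] turn deg [-0.01 -0.24 -0.1 ] t 3.7
lid px [[324.3, 225.4], [324.3, 244.1]]
```

View pics/wr2.png

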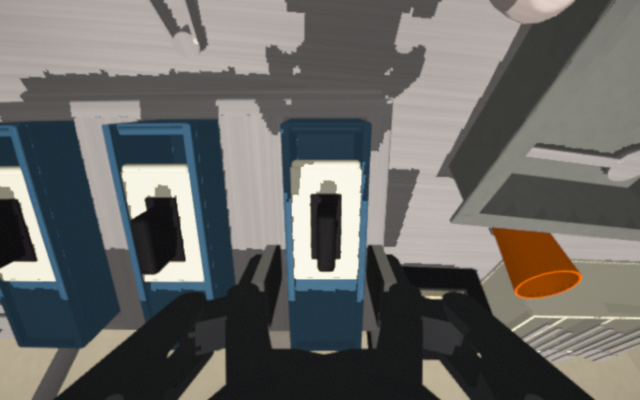

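Request:
move_arm:
  rows:
    - {"tx": -0.002,"ty": 0.001,"tz": 0.006,"ax": 0,"ay": -0.2,"az": 0,"jaw": 150}
    - {"tx": 0,"ty": 0,"tz": 0,"ax": 0,"ay": 0,"az": 0,"jaw": 255}
    - {"tx": 0,"ty": 0,"tz": 0,"ax": 0,"ay": 0,"az": 0,"jaw": 255}
    - {"tx": 0,"ty": 0,"tz": 0,"ax": 0,"ay": 0,"az": 0,"jaw": 255}
    - {"tx": 0,"ty": 0,"tz": 0,"ax": 0,"ay": 0,"az": 0,"jaw": 255}
    - {"tx": 0,"ty": 0,"tz": 0,"ax": 0,"ay": 0,"az": 0,"jaw": 255}

```text
time: 4.3
tool_pos: [0.5353, 0.1103, 0.1422]
tool_rot: [0.262, -0.044, 0.964, 0.012]
contact_force: [-0.3, -0.1, -0.6]
gripper_width: -0.004
```

```bash
python3 -c "
from g import *
st();P,C,s=cur();delta(P,flipR(YAW));print('lid frame rel',(np.array(P)-[.5375,.1107,.1286])@EX,(np.array(P)-[.5375,.1107,.1286])@EZ)"
```

```text
t 4.3 pos [0.5353 0.1103 0.1422] F [-0.3 -0.1 -0.6] w -0.004
shift mm [0. 0. 0.] turn deg [-0.04  0.36 -0.11] t 4.3
lid frame rel 0.0048297022829853625 0.012898430784179557
```

```bash
python3 w.py wr3; python3 -c "
from h import *
f=manip.grab_frame('side');cv2.imwrite('pics/s3.png',cv2.resize(f['color'][130:270,230:390,::-1],None,fx=5,fy=4))"
```

```text
t 4.3 pos [0.5353 0.1103 0.1422] F [-0.3 -0.1 -0.6] w -0.004
```

View pics/wr3.png

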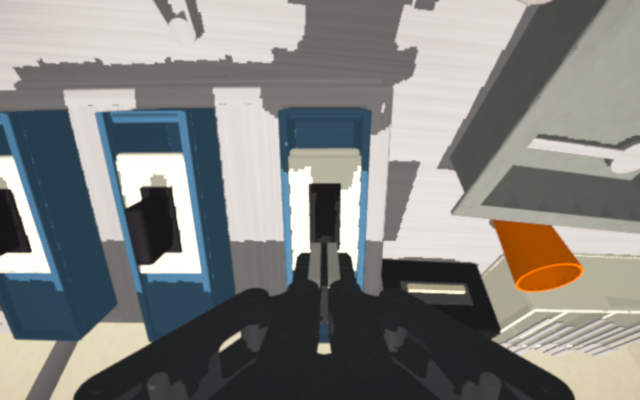

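View pics/s3.png

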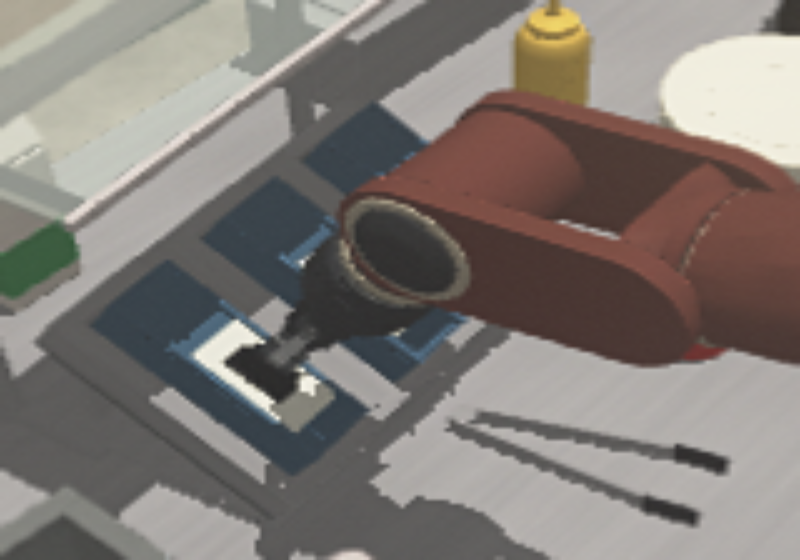

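```bash
python3 -c "
import cv2
i=cv2.imread('pics/wr3.png');cv2.imwrite('pics/wr3c.png',cv2.resize(i[140:370,230:420],None,fx=3,fy=2.6,interpolation=cv2.INTER_NEAREST))"; python3 -c "
from g import *
f=manip.grab_frame('wrist');P,C,s=cur();print(proj(f,[P,P-.019*C[:,2],P-.019*C[:,2]+.006*C[:,1]]))
lid=np.array([.5375,.1107,.1286])
for a in(-.02,.02):
  for b in (-.006,.006): print(proj(f,[lid+a*EX+b*RY+h*EZ for h in(0,.03)]).round(0).tolist())
"
```

```text
[[322.85020876 229.4606136 ]
 [322.71303772 242.19191151]
 [332.67505147 242.21394324]]
[[314.0, 188.0], [313.0, 203.0]]
[[332.0, 188.0], [333.0, 203.0]]
[[315.0, 242.0], [313.0, 263.0]]
[[331.0, 242.0], [333.0, 263.0]]
```

View pics/wr3c.png

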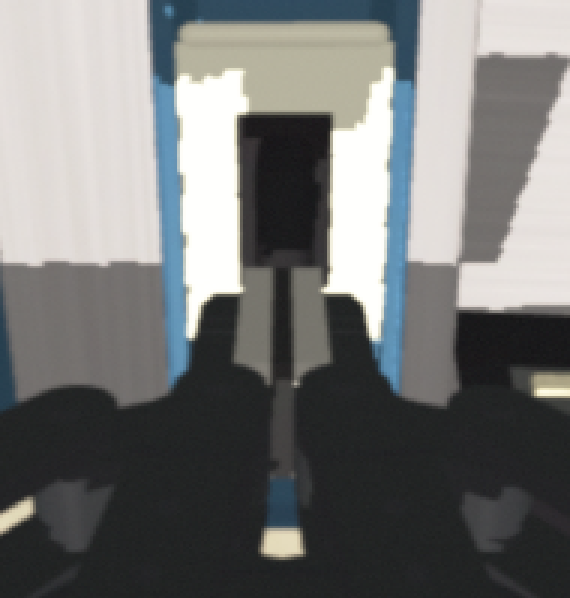

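Request:
move_arm:
  rows:
    - {"tx": 0,"ty": 0,"tz": -0.025,"ax": 0,"ay": 0,"az": 0,"jaw": 255}
    - {"tx": 0,"ty": 0,"tz": -0.025,"ax": 0,"ay": 0,"az": 0,"jaw": 255}

```text
time: 4.65
tool_pos: [0.5074, 0.1077, 0.1807]
tool_rot: [0.257, -0.044, 0.965, 0.012]
contact_force: [-0.6, -0.2, 0.2]
gripper_width: -0.003
```

```bash
python3 -c "
from g import *
st();P,C,s=cur()
print(np.round(C,3).tolist())
pts=[P-d*C[:,2] for d in(0,.019,.038)]
for n,(x0,y0,x1,y1) in dict(side=(250,150,380,250),wrist=(240,150,410,330),top=(240,130,340,210)).items():
  f=manip.grab_frame(n);q=proj(f,pts);print(n,q.round(1).tolist())
  k=5 if n!='wrist' else 3
  im=cv2.resize(f['color'][y0:y1,x0:x1,::-1],None,fx=k,fy=k,interpolation=cv2.INTER_NEAREST)
  for p,c in zip(q,((0,0,255),(0,255,0),(255,0,0))): cv2.circle(im,(int((p[0]-x0+.5)*k),int((p[1]-y0+.5)*k)),4,c,1)
  cv2.imwrite('pics/tip_'+n+'.png',im)
"
```

```text
t 4.65 pos [0.5074 0.1077 0.1807] F [-0.6 -0.2  0.2] w -0.003
[[-0.864, -0.09, 0.495], [-0.078, 0.996, 0.045], [-0.497, 0.001, -0.868]]
side [[288.1, 217.7], [290.2, 215.5], [292.3, 213.3]]
wrist [[322.7, 222.9], [322.5, 235.0], [322.3, 249.7]]
top [[284.4, 179.4], [284.3, 181.0], [284.2, 182.7]]
```

View pics/tip_side.png

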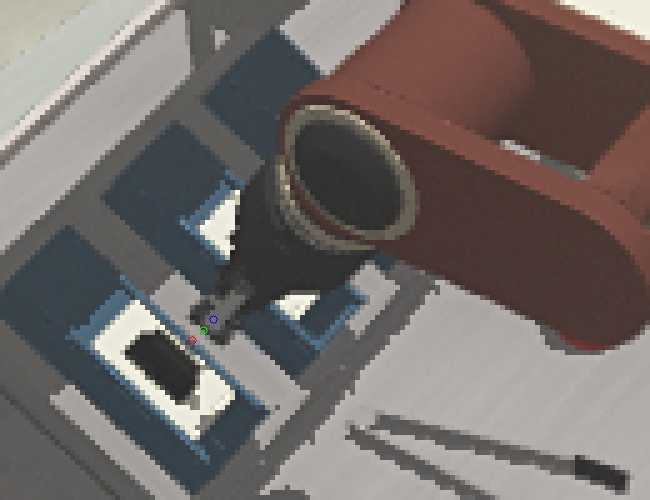

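View pics/tip_wrist.png

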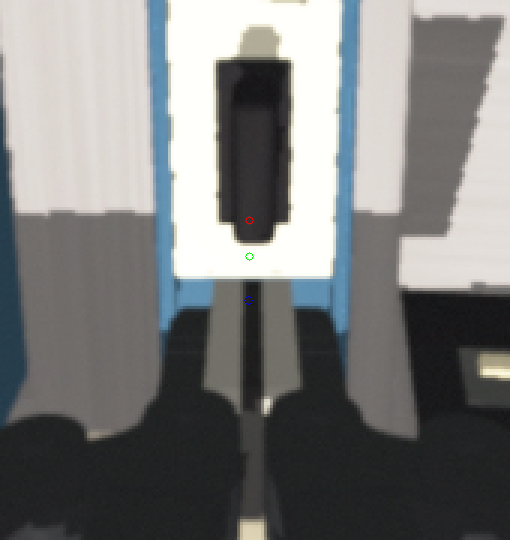

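```bash
python3 -c "
from g import *
st();P,C,s=cur()
pts=[P-d*C[:,2] for d in(0,.019,.038)]
for n,(x0,y0,x1,y1) in dict(side=(250,150,380,250),wrist=(240,150,410,330)).items():
  f=manip.grab_frame(n);q=proj(f,pts);print(n,q.round(1).tolist())
  k=5 if n!='wrist' else 3
  im=cv2.resize(f['color'][y0:y1,x0:x1,::-1],None,fx=k,fy=k,interpolation=cv2.INTER_NEAREST)
  for p,c in zip(q,((0,0,255),(0,255,0),(255,0,0))): cv2.circle(im,(int((p[0]-x0+.5)*k),int((p[1]-y0+.5)*k)),4,c,1)
  cv2.imwrite('pics/tip2_'+n+'.png',im)
st()
"
```

```text
t 4.8 pos [0.509  0.1079 0.183 ] F [-0.5  0.3  1.1] w -0.003
side [[287.6, 217.0], [289.7, 214.8], [291.9, 212.7]]
wrist [[322.8, 232.2], [322.7, 245.1], [322.5, 261.0]]
t 4.9 pos [0.5081 0.1078 0.1802] F [ 0.3  0.3 -0.9] w -0.002
```

View pics/tip2_side.png

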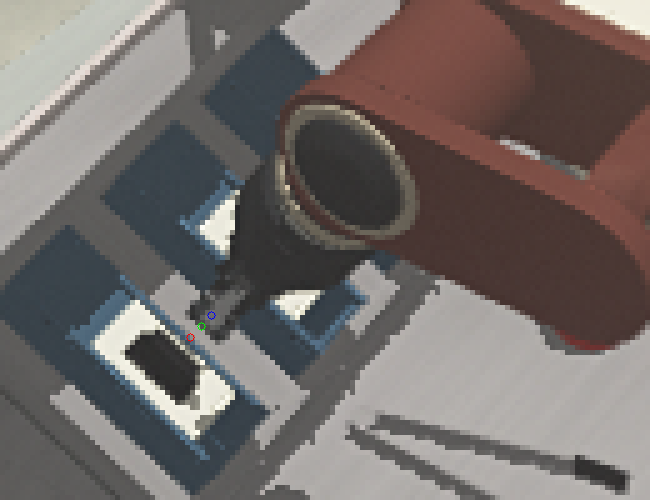

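View pics/tip2_wrist.png

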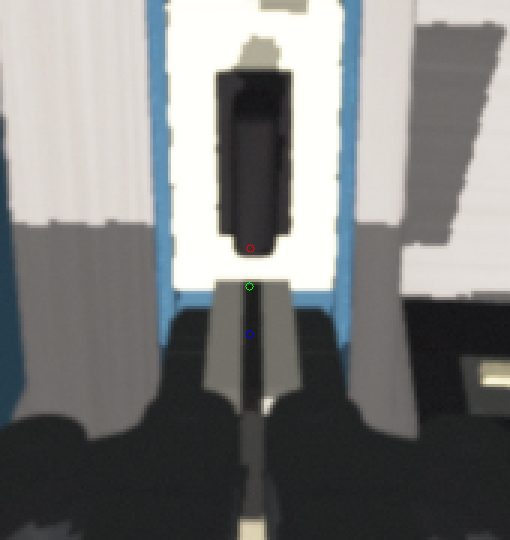

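Request:
move_arm:
  rows:
    - {"tx": 0,"ty": 0,"tz": 0,"ax": 0,"ay": 0,"az": 0,"jaw": 120}
    - {"tx": 0,"ty": 0,"tz": 0,"ax": 0,"ay": 0,"az": 0,"jaw": 120}
    - {"tx": 0,"ty": 0,"tz": 0,"ax": 0,"ay": 0,"az": 0,"jaw": 120}

```text
time: 5.2
tool_pos: [0.5071, 0.1077, 0.1759]
tool_rot: [0.254, -0.043, 0.966, 0.012]
contact_force: [-0.3, 0.1, -0.3]
gripper_width: 0.507
```

```bash
python3 -c "
from g import *
st();P,C,s=cur();delta(np.array([.5375,.1107,.1286])-.009*EZ,flipR(YAW));print(s['joint_pos'])"
```

```text
t 5.2 pos [0.5071 0.1077 0.1759] F [-0.3  0.1 -0.3] w 0.507
shift mm [-3.4  0.2 65.2] turn deg [-0.02 -0.5  -0.14] t 5.2
[ 0.05408325 -0.61994089  2.25037781  0.02212438  0.99665428 -1.61376795]
```

Request:
move_arm:
  rows:
    - {"tx": -0.003,"ty": 0,"tz": 0.02,"ax": 0,"ay": -0.5,"az": 0,"jaw": 120}
    - {"tx": 0,"ty": 0,"tz": 0.02,"ax": 0,"ay": 0,"az": 0,"jaw": 120}
    - {"tx": 0,"ty": 0,"tz": 0.014,"ax": 0,"ay": 0,"az": 0,"jaw": 120}

```text
time: 5.5
tool_pos: [0.5386, 0.1106, 0.1311]
tool_rot: [0.261, -0.043, 0.964, 0.012]
contact_force: [0.4, -0.2, 0.5]
gripper_width: 0.527
```

```bash
python3 w.py wr4; python3 -c "
from g import *
st();P,C,s=cur();delta(np.array([.5375,.1107,.1286])-.009*EZ,flipR(YAW));print((P-np.array([.5375,.1107,.1286]))@EZ)"
```

```text
t 5.5 pos [0.5386 0.1106 0.1311] F [ 0.4 -0.2  0.5] w 0.527
t 5.55 pos [0.5376 0.1104 0.1283] F [-1.1 -0.8 -1.6] w 0.529
shift mm [-0.1  0.3  8.7] turn deg [-0.03  0.02 -0.15] t 5.55
-0.0003034899340652781
```

View pics/wr4.png

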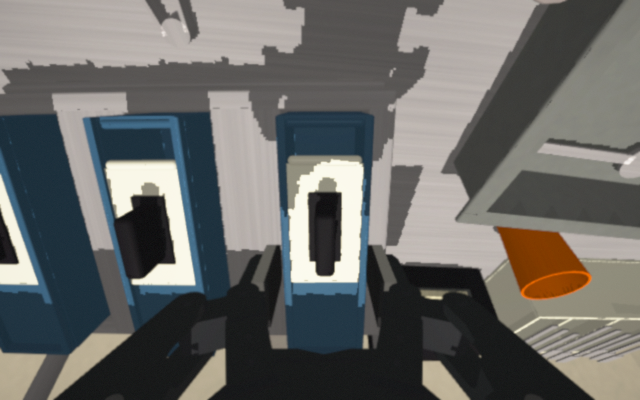

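Request:
move_arm:
  rows:
    - {"tx": 0,"ty": 0,"tz": 0.007,"ax": 0,"ay": 0,"az": 0,"jaw": 150}
    - {"tx": 0,"ty": 0,"tz": 0,"ax": 0,"ay": 0,"az": 0,"jaw": 255}
    - {"tx": 0,"ty": 0,"tz": 0,"ax": 0,"ay": 0,"az": 0,"jaw": 255}
    - {"tx": 0,"ty": 0,"tz": 0,"ax": 0,"ay": 0,"az": 0,"jaw": 255}
    - {"tx": 0,"ty": 0,"tz": 0,"ax": 0,"ay": 0,"az": 0,"jaw": 255}

```text
time: 6.05
tool_pos: [0.5412, 0.1108, 0.122]
tool_rot: [0.258, -0.043, 0.965, 0.012]
contact_force: [-0.5, -0.1, -0.1]
gripper_width: -0.003
```

```bash
python3 w.py wr5; python3 -c "
from g import *
st();P,C,s=cur();d=P-np.array([.5375,.1107,.1286]);print(d@EX,d@RY,d@EZ)"
```

```text
t 6.05 pos [0.5412 0.1108 0.122 ] F [-0.5 -0.1 -0.1] w -0.003
t 6.1 pos [0.5412 0.1108 0.1222] F [1.  0.4 0. ] w -0.001
2.040060333518374e-05 -0.0002515610802418359 -0.007445760838795053
```

View pics/wr5.png

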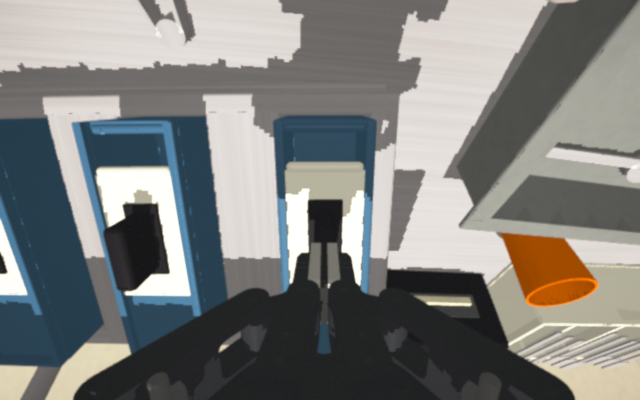

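```bash
python3 -c "
from g import *
st();P,C,s=cur()
pts=[P-d*C[:,2] for d in(0,.019,.038,.057)]
lid=np.array([.5375,.1107,.1286])
for n,(x0,y0,x1,y1) in dict(side=(250,170,350,250)).items():
  f=manip.grab_frame(n);q=proj(f,pts);print(n,q.round(1).tolist())
  k=8
  im=cv2.resize(f['color'][y0:y1,x0:x1,::-1],None,fx=k,fy=k,interpolation=cv2.INTER_NEAREST)
  for p,c in zip(q,((0,0,255),(0,255,0),(255,0,0),(0,255,255))): cv2.circle(im,(int((p[0]-x0+.5)*k),int((p[1]-y0+.5)*k)),4,c,1)
  for a in(-.02,.02):
   for b in(-.006,.006):
    for p in proj(f,[lid+a*EX+b*RY,lid+a*EX+b*RY+.03*EZ]): cv2.circle(im,(int((p[0]-x0+.5)*k),int((p[1]-y0+.5)*k)),2,(255,0,255),-1)
  cv2.imwrite('pics/tip3_'+n+'.png',im)
f=manip.grab_frame('top');cv2.imwrite('pics/top3.png',cv2.resize(f['color'][130:210,240:350,::-1],None,fx=7,fy=7,interpolation=cv2.INTER_NEAREST))
print([ (manip.state()['tool_pos']) for i in range(3)])
"
```

```text
t 6.1 pos [0.5412 0.1108 0.1222] F [1.  0.4 0. ] w -0.001
side [[281.1, 224.7], [283.0, 222.8], [284.9, 220.8], [286.9, 218.8]]
[array([0.54115053, 0.11076983, 0.12187465]), array([0.54115053, 0.11076983, 0.12187465]), array([0.54115053, 0.11076983, 0.12187465])]
```

View pics/tip3_side.png

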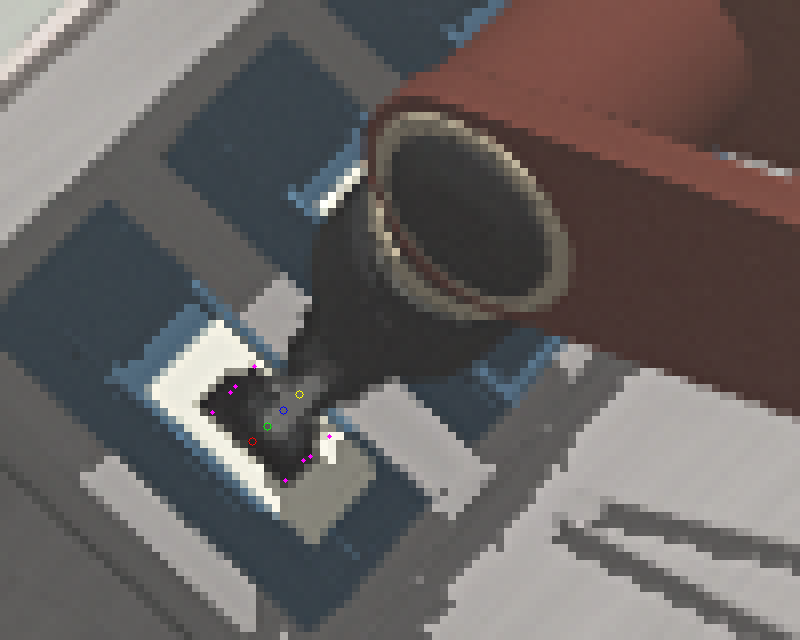

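View pics/top3.png

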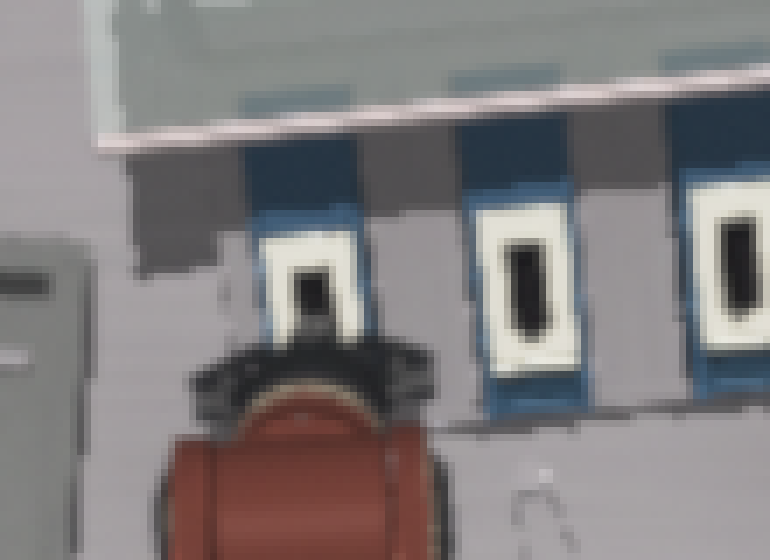

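Request:
move_arm:
  rows:
    - {"tx": 0,"ty": 0,"tz": -0.008,"ax": 0,"ay": 0,"az": 0,"jaw": 120}
    - {"tx": 0,"ty": 0,"tz": 0,"ax": 0,"ay": 0,"az": 0,"jaw": 120}
    - {"tx": 0,"ty": 0,"tz": 0,"ax": 0,"ay": 0,"az": 0,"jaw": 120}
    - {"tx": 0,"ty": 0,"tz": 0.012,"ax": 0,"ay": 0,"az": 0,"jaw": 120}
    - {"tx": 0,"ty": 0,"tz": 0.01,"ax": 0,"ay": 0,"az": 0,"jaw": 120}

```text
time: 6.7
tool_pos: [0.5494, 0.1116, 0.1134]
tool_rot: [0.261, -0.043, 0.964, 0.012]
contact_force: [0.2, 0.4, 0.5]
gripper_width: 0.529
```

```bash
cat > rel.py <<'E'
from g import *
import sys
L=np.array(eval(sys.argv[1])) if len(sys.argv)>1 else np.array([.5375,.1107,.1286])
st();P,C,s=cur();d=P-L;print("rel ex,ry,ez mm",(1000*np.array([d@EX,d@RY,d@EZ])).round(1));F=np.array(s["contact_force"]);print("F ex,ry,ez",(F@EX).round(1),(F@RY).round(1),(F@EZ).round(1))
delta(P,flipR(YAW))
E
python3 w.py wr6;python3 rel.py
```

```text
t 6.7 pos [0.5494 0.1116 0.1134] F [0.2 0.4 0.5] w 0.529
t 6.75 pos [0.5491 0.1115 0.1117] F [-0.4 -0.8 -1. ] w 0.527
rel ex,ry,ez mm [  1.6  -0.3 -20.4]
F ex,ry,ez -0.9 -0.7 -0.7
shift mm [0. 0. 0.] turn deg [-0.03  0.2  -0.14] t 6.75
```

View pics/wr6.png

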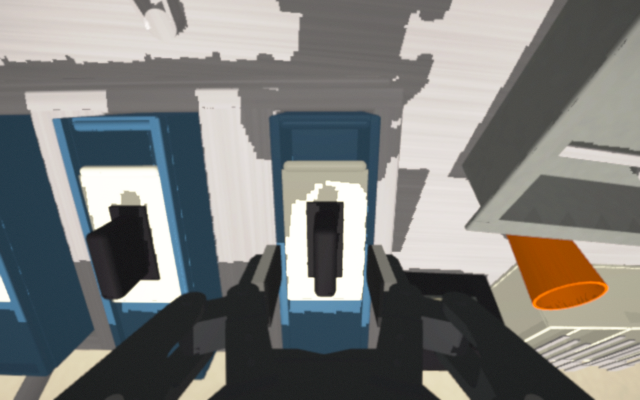

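Request:
move_arm:
  rows:
    - {"tx": 0.002,"ty": 0,"tz": 0.008,"ax": 0,"ay": 0,"az": 0,"jaw": 150}
    - {"tx": 0,"ty": 0,"tz": 0,"ax": 0,"ay": 0,"az": 0,"jaw": 180}
    - {"tx": 0,"ty": 0,"tz": 0,"ax": 0,"ay": 0,"az": 0,"jaw": 255}
    - {"tx": 0,"ty": 0,"tz": 0,"ax": 0,"ay": 0,"az": 0,"jaw": 255}
    - {"tx": 0,"ty": 0,"tz": 0,"ax": 0,"ay": 0,"az": 0,"jaw": 255}

```text
time: 7.25
tool_pos: [0.5507, 0.1121, 0.1019]
tool_rot: [0.259, -0.044, 0.965, 0.012]
contact_force: [0.2, 0.6, -1.6]
gripper_width: 0.125
```

```bash
python3 w.py wr7;python3 rel.py
```

```text
t 7.25 pos [0.5507 0.1121 0.1019] F [ 0.2  0.6 -1.6] w 0.125
t 7.3 pos [0.5507 0.112  0.1019] F [-0.3  0.7 -0.3] w 0.13
rel ex,ry,ez mm [ -1.8   0.1 -29.8]
F ex,ry,ez -0.4 0.7 -0.1
shift mm [0. 0. 0.] turn deg [ 0.01  0.02 -0.12] t 7.3
```

View pics/wr7.png

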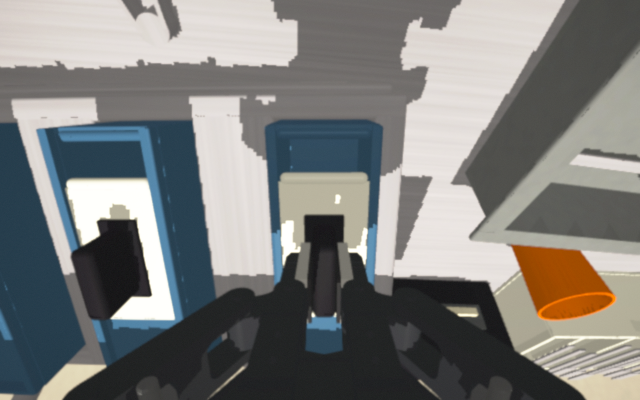

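Request:
move_arm:
  rows:
    - {"tx": -0.008,"ty": 0,"tz": 0,"ax": 0,"ay": 0,"az": 0,"jaw": 255}
    - {"tx": -0.008,"ty": 0,"tz": 0,"ax": 0,"ay": 0,"az": 0,"jaw": 255}

```text
time: 7.5
tool_pos: [0.5636, 0.1133, 0.1093]
tool_rot: [0.257, -0.044, 0.965, 0.012]
contact_force: [-2.9, 1.3, 0.9]
gripper_width: 0.126
```

```bash
python3 rel.py
```

```text
t 7.5 pos [0.5636 0.1133 0.1093] F [-2.9  1.3  0.9] w 0.126
rel ex,ry,ez mm [ 13.    0.2 -29.8]
F ex,ry,ez -2.0 1.6 2.2
shift mm [0. 0. 0.] turn deg [ 0.01 -0.13 -0.1 ] t 7.5
```

Request:
move_arm:
  rows:
    - {"tx": -0.006,"ty": 0,"tz": 0,"ax": 0,"ay": 0,"az": 0,"jaw": 255}
    - {"tx": -0.006,"ty": 0,"tz": 0,"ax": 0,"ay": 0,"az": 0,"jaw": 255}

```text
time: 7.7
tool_pos: [0.5748, 0.1143, 0.1158]
tool_rot: [0.257, -0.044, 0.965, 0.012]
contact_force: [-2.7, 0.8, 0.4]
gripper_width: 0.126
```

```bash
python3 rel.py
```

```text
t 7.7 pos [0.5748 0.1143 0.1158] F [-2.7  0.8  0.4] w 0.126
rel ex,ry,ez mm [ 26.1   0.2 -29.8]
F ex,ry,ez -2.1 1.0 1.6
shift mm [0. 0. 0.] turn deg [ 0.01 -0.15 -0.1 ] t 7.7
```

Request:
move_arm:
  rows:
    - {"tx": -0.008,"ty": 0,"tz": 0,"ax": 0,"ay": 0,"az": 0,"jaw": 255}
    - {"tx": -0.008,"ty": 0,"tz": 0,"ax": 0,"ay": 0,"az": 0,"jaw": 255}
    - {"tx": -0.004,"ty": 0,"tz": 0,"ax": 0,"ay": 0,"az": 0,"jaw": 255}

```text
time: 8.0
tool_pos: [0.594, 0.1161, 0.127]
tool_rot: [0.257, -0.044, 0.965, 0.012]
contact_force: [-3.5, -0.1, 1.1]
gripper_width: 0.124
```

```bash
python3 rel.py
```

```text
t 8.0 pos [0.594  0.1161 0.127 ] F [-3.5 -0.1  1.1] w 0.124
rel ex,ry,ez mm [ 48.4   0.2 -29.8]
F ex,ry,ez -2.4 0.2 2.7
shift mm [0. 0. 0.] turn deg [ 0.02 -0.14 -0.11] t 8.0
```

Request:
move_arm:
  rows:
    - {"tx": -0.004,"ty": 0,"tz": 0,"ax": 0,"ay": 0,"az": 0,"jaw": 255}
    - {"tx": -0.004,"ty": 0,"tz": 0,"ax": 0,"ay": 0,"az": 0,"jaw": 255}

```text
time: 8.2
tool_pos: [0.596, 0.1164, 0.1283]
tool_rot: [0.249, -0.044, 0.967, 0.012]
contact_force: [-35.7, -4.5, 19.1]
gripper_width: 0.13
```

```bash
python3 rel.py
```

```text
t 8.2 pos [0.596  0.1164 0.1283] F [-35.7  -4.5  19.1] w 0.13
rel ex,ry,ez mm [ 50.7   0.2 -29.6]
F ex,ry,ez -21.6 -1.1 34.5
shift mm [0. 0. 0.] turn deg [ 0.   -1.16 -0.04] t 8.2
```

Request:
move_arm:
  rows:
    - {"tx": 0.006,"ty": 0,"tz": 0,"ax": 0,"ay": -1.1,"az": 0,"jaw": 255}
    - {"tx": 0.009,"ty": 0,"tz": 0,"ax": 0,"ay": 0,"az": 0,"jaw": 255}
    - {"tx": 0.009,"ty": 0,"tz": 0,"ax": 0,"ay": 0,"az": 0,"jaw": 255}
    - {"tx": 0.009,"ty": 0,"tz": 0,"ax": 0,"ay": 0,"az": 0,"jaw": 255}
    - {"tx": 0.009,"ty": 0,"tz": 0,"ax": 0,"ay": 0,"az": 0,"jaw": 255}
    - {"tx": 0.009,"ty": 0,"tz": 0,"ax": 0,"ay": 0,"az": 0,"jaw": 255}

```text
time: 8.8
tool_pos: [0.5521, 0.1119, 0.1032]
tool_rot: [0.261, -0.044, 0.964, 0.012]
contact_force: [2.7, 0.9, -2.1]
gripper_width: 0.128
```

```bash
python3 rel.py
```

```text
t 8.8 pos [0.5521 0.1119 0.1032] F [ 2.7  0.9 -2.1] w 0.128
rel ex,ry,ez mm [ -0.   -0.1 -29.4]
F ex,ry,ez 1.4 0.6 -3.2
shift mm [0. 0. 0.] turn deg [-0.02  0.32 -0.08] t 8.8
```

Request:
move_arm:
  rows:
    - {"tx": 0.009,"ty": 0,"tz": 0,"ax": 0,"ay": 0,"az": 0,"jaw": 255}
    - {"tx": 0.009,"ty": 0,"tz": 0,"ax": 0,"ay": 0,"az": 0,"jaw": 255}
    - {"tx": 0.006,"ty": 0,"tz": 0,"ax": 0,"ay": 0,"az": 0,"jaw": 255}

```text
time: 9.1
tool_pos: [0.5302, 0.1099, 0.0906]
tool_rot: [0.263, -0.044, 0.964, 0.012]
contact_force: [5.5, 0.9, -2.2]
gripper_width: 0.124
```

```bash
python3 rel.py
```

```text
t 9.1 pos [0.5302 0.1099 0.0906] F [ 5.5  0.9 -2.2] w 0.124
rel ex,ry,ez mm [-25.4  -0.2 -29.2]
F ex,ry,ez 3.7 0.4 -4.7
shift mm [0. 0. 0.] turn deg [-0.03  0.48 -0.08] t 9.1
```

Request:
move_arm:
  rows:
    - {"tx": 0.003,"ty": 0,"tz": 0,"ax": 0,"ay": 0.5,"az": 0,"jaw": 255}
    - {"tx": 0.003,"ty": 0,"tz": 0,"ax": 0,"ay": 0,"az": 0,"jaw": 255}

```text
time: 9.3
tool_pos: [0.5256, 0.1094, 0.0883]
tool_rot: [0.26, -0.044, 0.964, 0.012]
contact_force: [11.8, 2.7, -1.8]
gripper_width: 0.123
```

```bash
python3 rel.py
```

```text
t 9.3 pos [0.5256 0.1094 0.0883] F [11.8  2.7 -1.8] w 0.123
rel ex,ry,ez mm [-30.5  -0.2 -28.9]
F ex,ry,ez 9.5 1.6 -7.6
shift mm [0. 0. 0.] turn deg [-0.04  0.22 -0.1 ] t 9.3
```

Request:
move_arm:
  rows:
    - {"tx": 0.003,"ty": 0,"tz": 0,"ax": 0,"ay": 0.2,"az": 0,"jaw": 255}

```text
time: 9.4
tool_pos: [0.5251, 0.1093, 0.0886]
tool_rot: [0.262, -0.043, 0.964, 0.012]
contact_force: [13.4, 2.1, -7.5]
gripper_width: 0.123
```

```bash
python3 rel.py; python3 w.py wr8
```

```text
t 9.4 pos [0.5251 0.1093 0.0886] F [13.4  2.1 -7.5] w 0.123
rel ex,ry,ez mm [-30.8  -0.3 -28.4]
F ex,ry,ez 7.9 0.9 -13.3
shift mm [0. 0. 0.] turn deg [-0.04  0.39 -0.13] t 9.4
t 9.4 pos [0.5251 0.1093 0.0886] F [13.4  2.1 -7.5] w 0.123
```

View pics/wr8.png

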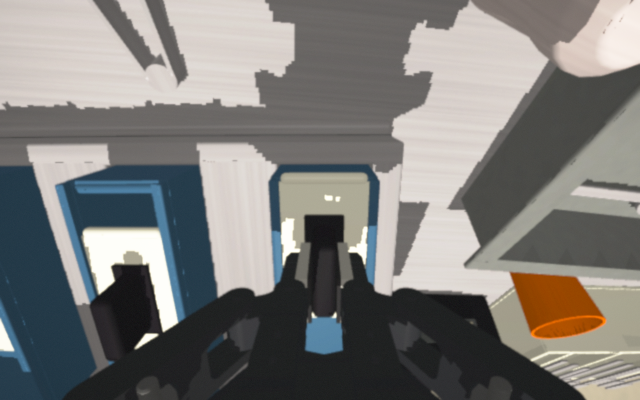

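Request:
move_arm:
  rows:
    - {"tx": 0.004,"ty": 0,"tz": -0.001,"ax": 0,"ay": 0.4,"az": 0,"jaw": 255}
    - {"tx": 0.0,"ty": 0,"tz": -0.001,"ax": 0,"ay": 0.4,"az": 0,"jaw": 255}
    - {"tx": 0,"ty": 0,"tz": 0,"ax": 0,"ay": 0,"az": 0,"jaw": 120}
    - {"tx": 0,"ty": 0,"tz": 0,"ax": 0,"ay": 0,"az": 0,"jaw": 120}
    - {"tx": 0,"ty": 0,"tz": -0.025,"ax": 0,"ay": 0,"az": 0,"jaw": 120}
    - {"tx": 0,"ty": 0,"tz": -0.03,"ax": 0,"ay": 0,"az": 0,"jaw": 120}

```text
time: 10.05
tool_pos: [0.4932, 0.1059, 0.1343]
tool_rot: [0.253, -0.043, 0.966, 0.012]
contact_force: [-0.4, 1.1, 1.2]
gripper_width: 0.528
```

```bash
python3 rel.py; python3 w.py wr9; python3 -c "
from g import *
M=np.array([.5502,-.0038,.130])
delta(M+.03*EZ,flipR(YAW))"
```

```text
t 10.05 pos [0.4932 0.1059 0.1343] F [-0.4  1.1  1.2] w 0.528
rel ex,ry,ez mm [-35.7  -0.7  27.2]
F ex,ry,ez 0.4 1.2 1.2
shift mm [0. 0. 0.] turn deg [-0.06 -0.6  -0.18] t 10.05
t 10.05 pos [0.4932 0.1059 0.1343] F [-0.4  1.1  1.2] w 0.528
shift mm [ -34.2 -114.5    1.6] turn deg [-0.06 -0.12 -0.16] t 10.1
```

View pics/wr9.png

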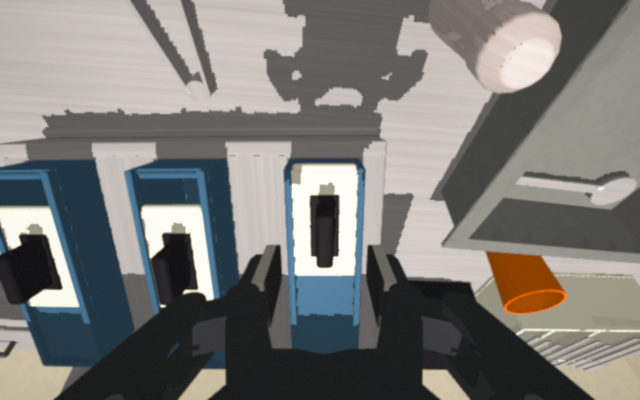

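Request:
move_arm:
  rows:
    - {"tx": -0.012,"ty": -0.038,"tz": 0,"ax": 0,"ay": 0,"az": 0,"jaw": 120}
    - {"tx": -0.012,"ty": -0.038,"tz": 0,"ax": 0,"ay": 0,"az": 0,"jaw": 120}
    - {"tx": -0.012,"ty": -0.038,"tz": 0,"ax": 0,"ay": 0,"az": 0,"jaw": 120}
    - {"tx": 0,"ty": 0,"tz": 0,"ax": 0,"ay": 0,"az": 0,"jaw": 120}

```text
time: 10.5
tool_pos: [0.5378, -0.0056, 0.1633]
tool_rot: [0.261, -0.047, 0.964, 0.012]
contact_force: [0.0, 0.8, 0.2]
gripper_width: 0.534
```

```bash
python3 rel.py "[.5502,-.0038,.130]"; python3 w.py wr10;  python3 -c "
from g import *
M=np.array([.5502,-.0038,.130])
delta(M-.029*EZ,flipR(YAW));f=manip.grab_frame('wrist');print(proj(f,[M,M+.03*EZ]))"
```

```text
t 10.5 pos [ 0.5378 -0.0056  0.1633] F [0.  0.8 0.2] w 0.534
rel ex,ry,ez mm [ 5.8 -0.7 35. ]
F ex,ry,ez 0.2 0.8 0.1
shift mm [0. 0. 0.] turn deg [0.05 0.29 0.28] t 10.5
t 10.5 pos [ 0.5378 -0.0056  0.1633] F [0.  0.8 0.2] w 0.534
shift mm [ 4.9 -1.4 63.5] turn deg [0.16 0.19 0.31] t 10.55
[[321.33130933 205.76435525]
 [321.04945235 220.5448187 ]]
```

View pics/wr10.png

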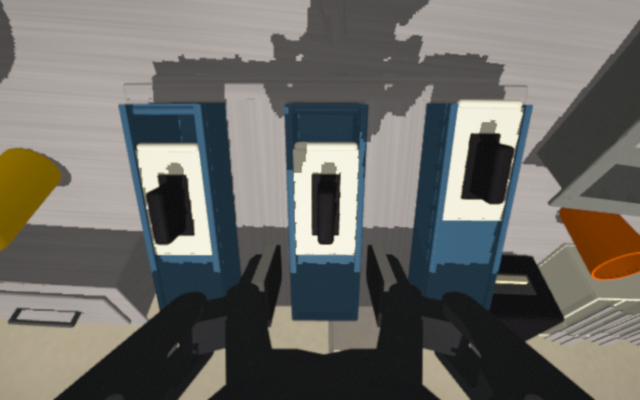

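Request:
move_arm:
  rows:
    - {"tx": 0.004,"ty": 0,"tz": 0.02,"ax": 0,"ay": 0.2,"az": 0.3,"jaw": 120}
    - {"tx": 0,"ty": 0,"tz": 0.02,"ax": 0,"ay": 0,"az": 0,"jaw": 120}
    - {"tx": 0,"ty": 0,"tz": 0.015,"ax": 0,"ay": 0,"az": 0,"jaw": 120}
    - {"tx": 0,"ty": 0,"tz": 0.004,"ax": 0,"ay": 0,"az": 0,"jaw": 150}

```text
time: 11.0
tool_pos: [0.5609, 0.0055, 0.1056]
tool_rot: [0.257, -0.049, 0.965, 0.015]
contact_force: [-0.4, 0.9, -0.3]
gripper_width: 0.418
```

```bash
python3 rel.py "[.5502,-.0038,.130]"
```

```text
t 11.0 pos [0.5609 0.0055 0.1056] F [-0.4  0.9 -0.3] w 0.418
rel ex,ry,ez mm [ -2.2   8.2 -26.8]
F ex,ry,ez -0.4 0.9 -0.1
shift mm [0. 0. 0.] turn deg [ 0.47 -0.15  0.35] t 11.0
```

Request:
move_arm:
  rows:
    - {"tx": 0,"ty": -0.006,"tz": 0.001,"ax": 0.4,"ay": 0,"az": 0.3,"jaw": 150}
    - {"tx": 0,"ty": 0,"tz": 0,"ax": 0,"ay": 0,"az": 0,"jaw": 150}

```text
time: 11.2
tool_pos: [0.5608, 0.0015, 0.1034]
tool_rot: [0.256, -0.047, 0.965, 0.013]
contact_force: [-0.0, 0.3, -0.4]
gripper_width: 0.414
```

```bash
python3 rel.py "[.5502,-.0038,.130]"; python3 w.py wr11
```

```text
t 11.2 pos [0.5608 0.0015 0.1034] F [-0.   0.3 -0.4] w 0.414
rel ex,ry,ez mm [ -3.8   4.3 -28.6]
F ex,ry,ez -0.2 0.3 -0.3
shift mm [0. 0. 0.] turn deg [ 0.19 -0.31  0.17] t 11.2
t 11.2 pos [0.5608 0.0015 0.1034] F [-0.   0.3 -0.4] w 0.414
```

View pics/wr11.png

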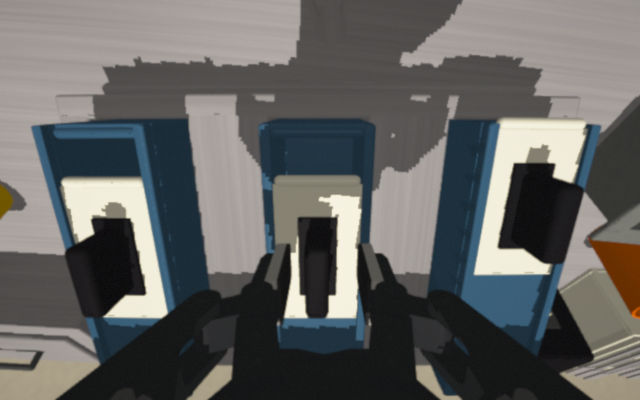

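Request:
move_arm:
  rows:
    - {"tx": -0.002,"ty": -0.003,"tz": 0.001,"ax": 0,"ay": 0,"az": 0,"jaw": 170}
    - {"tx": 0,"ty": 0,"tz": 0,"ax": 0,"ay": 0,"az": 0,"jaw": 255}
    - {"tx": 0,"ty": 0,"tz": 0,"ax": 0,"ay": 0,"az": 0,"jaw": 255}
    - {"tx": 0,"ty": 0,"tz": 0,"ax": 0,"ay": 0,"az": 0,"jaw": 255}

```text
time: 11.65
tool_pos: [0.5637, -0.0018, 0.1056]
tool_rot: [0.257, -0.046, 0.965, 0.013]
contact_force: [0.0, 1.5, -2.5]
gripper_width: 0.122
```

```bash
python3 rel.py "[.5502,-.0038,.130]"
```

```text
t 11.65 pos [ 0.5637 -0.0018  0.1056] F [ 0.   1.5 -2.5] w 0.122
rel ex,ry,ez mm [ -0.3   0.7 -27.9]
F ex,ry,ez -1.1 1.5 -2.3
shift mm [0. 0. 0.] turn deg [ 0.13 -0.17  0.18] t 11.65
```

Request:
move_arm:
  rows:
    - {"tx": -0.006,"ty": 0,"tz": 0,"ax": 0,"ay": 0,"az": 0,"jaw": 255}
    - {"tx": -0.004,"ty": 0,"tz": 0,"ax": 0,"ay": 0,"az": 0,"jaw": 255}

```text
time: 11.85
tool_pos: [0.5716, -0.0011, 0.1102]
tool_rot: [0.256, -0.046, 0.965, 0.013]
contact_force: [-3.4, -1.8, 0.7]
gripper_width: 0.128
```

```bash
python3 rel.py "[.5502,-.0038,.130]"
```

```text
t 11.85 pos [ 0.5716 -0.0011  0.1102] F [-3.4 -1.8  0.7] w 0.128
rel ex,ry,ez mm [  8.8   0.7 -28. ]
F ex,ry,ez -2.8 -1.4 2.4
shift mm [0. 0. 0.] turn deg [ 0.14 -0.3   0.17] t 11.85
```

Request:
move_arm:
  rows:
    - {"tx": -0.004,"ty": 0,"tz": 0,"ax": 0,"ay": 0,"az": 0,"jaw": 255}
    - {"tx": -0.004,"ty": 0,"tz": 0,"ax": 0,"ay": 0,"az": 0,"jaw": 255}
    - {"tx": -0.004,"ty": 0,"tz": 0,"ax": 0,"ay": 0,"az": 0,"jaw": 255}

```text
time: 12.15
tool_pos: [0.5736, -0.0008, 0.1111]
tool_rot: [0.242, -0.049, 0.969, 0.012]
contact_force: [-32.9, -6.5, 14.3]
gripper_width: 0.125
```

```bash
python3 rel.py "[.5502,-.0038,.130]"
```

```text
t 12.15 pos [ 0.5736 -0.0008  0.1111] F [-32.9  -6.5  14.3] w 0.125
rel ex,ry,ez mm [ 10.9   0.9 -28.1]
F ex,ry,ez -21.8 -3.4 29.1
shift mm [0. 0. 0.] turn deg [ 0.23 -1.9   0.47] t 12.15
```

Request:
move_arm:
  rows:
    - {"tx": 0.005,"ty": 0,"tz": 0,"ax": 0,"ay": -1.5,"az": 0.4,"jaw": 255}
    - {"tx": 0.008,"ty": 0,"tz": 0,"ax": 0,"ay": 0,"az": 0,"jaw": 255}
    - {"tx": 0.008,"ty": 0,"tz": 0,"ax": 0,"ay": 0,"az": 0,"jaw": 255}
    - {"tx": 0.008,"ty": 0,"tz": 0,"ax": 0,"ay": 0,"az": 0,"jaw": 255}
    - {"tx": 0.005,"ty": 0,"tz": 0,"ax": 0,"ay": 0,"az": 0,"jaw": 255}

```text
time: 12.65
tool_pos: [0.5456, -0.004, 0.0955]
tool_rot: [0.258, -0.045, 0.965, 0.013]
contact_force: [3.3, 0.4, -3.6]
gripper_width: 0.126
```

```bash
python3 rel.py "[.5502,-.0038,.130]"
```

```text
t 12.65 pos [ 0.5456 -0.004   0.0955] F [ 3.3  0.4 -3.6] w 0.126
rel ex,ry,ez mm [-21.2   0.2 -27.6]
F ex,ry,ez 1.1 0.1 -4.8
shift mm [0. 0. 0.] turn deg [ 0.16 -0.04  0.05] t 12.65
```

Request:
move_arm:
  rows:
    - {"tx": 0.004,"ty": 0,"tz": 0,"ax": 0,"ay": 0,"az": 0,"jaw": 255}
    - {"tx": 0.004,"ty": 0,"tz": 0,"ax": 0,"ay": 0,"az": 0,"jaw": 255}

```text
time: 12.85
tool_pos: [0.5402, -0.0046, 0.0933]
tool_rot: [0.261, -0.045, 0.964, 0.013]
contact_force: [7.3, 1.2, -6.8]
gripper_width: 0.125
```

```bash
python3 rel.py "[.5502,-.0038,.130]"
```

```text
t 12.85 pos [ 0.5402 -0.0046  0.0933] F [ 7.3  1.2 -6.8] w 0.125
rel ex,ry,ez mm [-27.    0.1 -26.7]
F ex,ry,ez 3.0 0.5 -9.6
shift mm [0. 0. 0.] turn deg [ 0.13  0.32 -0.01] t 12.85
```

Request:
move_arm:
  rows:
    - {"tx": 0.004,"ty": 0,"tz": 0.001,"ax": 0,"ay": 0.3,"az": 0,"jaw": 255}
    - {"tx": 0.004,"ty": 0,"tz": 0.001,"ax": 0,"ay": 0,"az": 0,"jaw": 255}

```text
time: 13.05
tool_pos: [0.5371, -0.005, 0.0909]
tool_rot: [0.263, -0.044, 0.964, 0.013]
contact_force: [8.5, 3.7, 5.1]
gripper_width: 0.121
```

```bash
python3 rel.py "[.5502,-.0038,.130]"
```

```text
t 13.05 pos [ 0.5371 -0.005   0.0909] F [8.5 3.7 5.1] w 0.121
rel ex,ry,ez mm [-30.9  -0.  -27.3]
F ex,ry,ez 10.2 2.9 0.0
shift mm [0. 0. 0.] turn deg [ 0.1   0.56 -0.08] t 13.05
```

Request:
move_arm:
  rows:
    - {"tx": 0.005,"ty": 0,"tz": 0.0,"ax": 0,"ay": 0.5,"az": 0,"jaw": 255}
    - {"tx": 0.003,"ty": 0,"tz": 0.0,"ax": 0,"ay": 0.3,"az": 0,"jaw": 255}

```text
time: 13.25
tool_pos: [0.535, -0.0055, 0.0918]
tool_rot: [0.264, -0.043, 0.964, 0.013]
contact_force: [13.2, 2.2, -6.7]
gripper_width: 0.124
```

```bash
python3 rel.py "[.5502,-.0038,.130]"
```

```text
t 13.25 pos [ 0.535  -0.0055  0.0918] F [13.2  2.2 -6.7] w 0.124
rel ex,ry,ez mm [-32.4  -0.3 -25.4]
F ex,ry,ez 8.2 1.0 -12.4
shift mm [0. 0. 0.] turn deg [ 0.04  0.6  -0.19] t 13.25
```

Request:
move_arm:
  rows:
    - {"tx": 0.0,"ty": 0,"tz": 0.0,"ax": 0,"ay": 0,"az": 0,"jaw": 120}
    - {"tx": 0,"ty": 0,"tz": 0,"ax": 0,"ay": 0,"az": 0,"jaw": 120}
    - {"tx": 0,"ty": 0,"tz": -0.025,"ax": 0,"ay": 0,"az": 0,"jaw": 120}
    - {"tx": 0,"ty": 0,"tz": -0.03,"ax": 0,"ay": 0,"az": 0,"jaw": 120}
    - {"tx": 0,"ty": 0,"tz": 0,"ax": 0,"ay": 0,"az": 0,"jaw": 120}

```text
time: 13.75
tool_pos: [0.505, -0.0079, 0.1399]
tool_rot: [0.261, -0.044, 0.964, 0.013]
contact_force: [0.8, 0.1, 1.1]
gripper_width: 0.525
```

```bash
python3 rel.py "[.5502,-.0038,.130]"; python3 w.py wr12; python3 -c "
from g import *
M=np.array([.5612,-.1186,.1302])
delta(M+.03*EZ,flipR(YAW))"
```

```text
t 13.75 pos [ 0.505  -0.0079  0.1399] F [0.8 0.1 1.1] w 0.525
rel ex,ry,ez mm [-34.4   0.1  31.3]
F ex,ry,ez 1.3 0.1 0.5
shift mm [0. 0. 0.] turn deg [ 0.12  0.35 -0.15] t 13.75
t 13.75 pos [ 0.505  -0.0079  0.1399] F [0.8 0.1 1.1] w 0.525
shift mm [ -36.7 -115.7   -0.6] turn deg [ 0.17  0.19 -0.18] t 13.8
```

View pics/wr12.png

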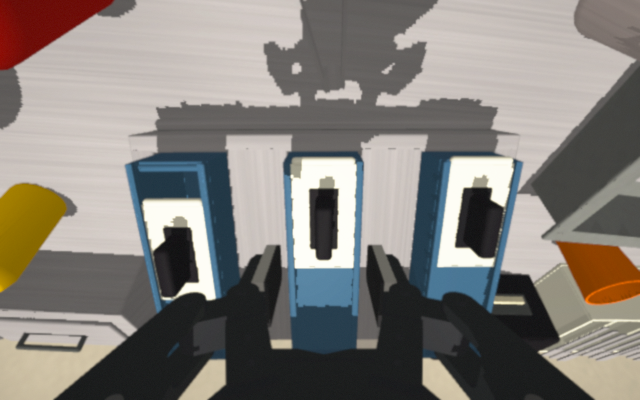

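Request:
move_arm:
  rows:
    - {"tx": -0.012,"ty": -0.038,"tz": 0,"ax": 0,"ay": 0,"az": 0,"jaw": 120}
    - {"tx": -0.012,"ty": -0.038,"tz": 0,"ax": 0,"ay": 0,"az": 0,"jaw": 120}
    - {"tx": -0.012,"ty": -0.038,"tz": 0,"ax": 0,"ay": 0,"az": 0,"jaw": 120}
    - {"tx": 0,"ty": 0,"tz": 0,"ax": 0,"ay": 0,"az": 0,"jaw": 120}
    - {"tx": 0,"ty": 0,"tz": 0,"ax": 0,"ay": 0,"az": 0,"jaw": 120}

```text
time: 14.3
tool_pos: [0.5453, -0.1198, 0.1482]
tool_rot: [0.256, -0.045, 0.966, 0.017]
contact_force: [-0.9, 1.5, -0.2]
gripper_width: 0.531
```

```bash
python3 rel.py "[.5612,-.1186,.1302]"; python3 w.py wr13;  python3 -c "
from g import *
M=np.array([.5612,-.1186,.1302])
delta(M-.029*EZ,flipR(YAW));f=manip.grab_frame('wrist');print(proj(f,[M,M+.03*EZ]))"
```

```text
t 14.3 pos [ 0.5453 -0.1198  0.1482] F [-0.9  1.5 -0.2] w 0.531
rel ex,ry,ez mm [-4.8  0.2 23.5]
F ex,ry,ez -0.7 1.6 0.2
shift mm [0. 0. 0.] turn deg [ 0.54 -0.28 -0.15] t 14.3
t 14.3 pos [ 0.5453 -0.1198  0.1482] F [-0.9  1.5 -0.2] w 0.531
shift mm [-5.  -1.  52.6] turn deg [ 0.53 -0.26 -0.1 ] t 14.35
[[322.01748155 222.79985132]
 [322.1195315  240.32558336]]
```

View pics/wr13.png

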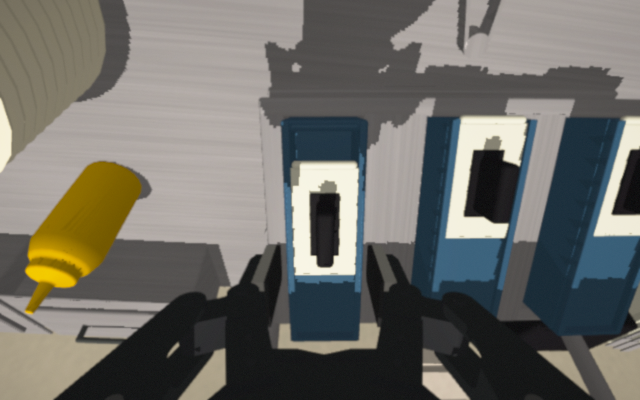

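Right fin sits centred at (325,240) between the jaws; descend.

Request:
move_arm:
  rows:
    - {"tx": -0.005,"ty": 0,"tz": 0.018,"ax": 0.5,"ay": 0,"az": 0,"jaw": 120}
    - {"tx": 0,"ty": 0,"tz": 0.016,"ax": 0,"ay": 0,"az": 0,"jaw": 120}
    - {"tx": 0,"ty": 0,"tz": 0.012,"ax": 0,"ay": 0,"az": 0,"jaw": 120}
    - {"tx": 0,"ty": 0,"tz": 0.003,"ax": 0,"ay": 0,"az": 0,"jaw": 150}
    - {"tx": 0,"ty": 0,"tz": 0,"ax": 0,"ay": 0,"az": 0,"jaw": 150}

```text
time: 14.9
tool_pos: [0.5731, -0.1104, 0.1051]
tool_rot: [0.256, -0.047, 0.965, 0.014]
contact_force: [-0.1, 0.2, -0.8]
gripper_width: 0.41
```

```bash
python3 rel.py "[.5612,-.1186,.1302]"; python3 w.py wr14
```

```text
t 14.9 pos [ 0.5731 -0.1104  0.1051] F [-0.1  0.2 -0.8] w 0.41
rel ex,ry,ez mm [ -1.6   7.1 -28. ]
F ex,ry,ez -0.4 0.2 -0.6
shift mm [0. 0. 0.] turn deg [ 0.28 -0.32  0.25] t 14.9
t 14.9 pos [ 0.5731 -0.1104  0.1051] F [-0.1  0.2 -0.8] w 0.41
```

View pics/wr14.png

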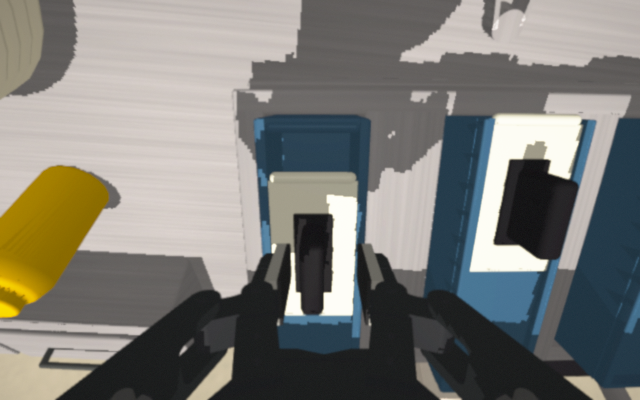

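Request:
move_arm:
  rows:
    - {"tx": 0,"ty": -0.006,"tz": 0.001,"ax": 0.2,"ay": 0,"az": 0.2,"jaw": 170}
    - {"tx": 0,"ty": -0.001,"tz": 0,"ax": 0,"ay": 0,"az": 0,"jaw": 170}
    - {"tx": 0,"ty": 0,"tz": 0,"ax": 0,"ay": 0,"az": 0,"jaw": 255}
    - {"tx": 0,"ty": 0,"tz": 0,"ax": 0,"ay": 0,"az": 0,"jaw": 255}
    - {"tx": 0,"ty": 0,"tz": 0,"ax": 0,"ay": 0,"az": 0,"jaw": 255}

```text
time: 15.45
tool_pos: [0.574, -0.1181, 0.1059]
tool_rot: [0.256, -0.045, 0.965, 0.012]
contact_force: [0.1, -0.6, -1.6]
gripper_width: 0.123
```

```bash
python3 rel.py "[.5612,-.1186,.1302]"
```

```text
t 15.45 pos [ 0.574  -0.1181  0.1059] F [ 0.1 -0.6 -1.6] w 0.123
rel ex,ry,ez mm [ -1.   -0.7 -27.5]
F ex,ry,ez -0.8 -0.6 -1.4
shift mm [0. 0. 0.] turn deg [ 0.03 -0.26  0.06] t 15.45
```

Gripped. Slide up, gently.

Request:
move_arm:
  rows:
    - {"tx": -0.006,"ty": 0,"tz": 0,"ax": 0,"ay": 0,"az": 0,"jaw": 255}
    - {"tx": -0.004,"ty": 0,"tz": 0,"ax": 0,"ay": 0,"az": 0,"jaw": 255}
    - {"tx": -0.004,"ty": 0,"tz": 0,"ax": 0,"ay": 0,"az": 0,"jaw": 255}

```text
time: 15.75
tool_pos: [0.5846, -0.1168, 0.1119]
tool_rot: [0.254, -0.046, 0.966, 0.012]
contact_force: [-3.9, 0.1, 1.9]
gripper_width: 0.122
```

```bash
python3 rel.py "[.5612,-.1186,.1302]"
```

```text
t 15.75 pos [ 0.5846 -0.1168  0.1119] F [-3.9  0.1  1.9] w 0.122
rel ex,ry,ez mm [ 11.1  -0.3 -27.6]
F ex,ry,ez -2.4 0.5 3.6
shift mm [0. 0. 0.] turn deg [ 0.08 -0.53  0.11] t 15.75
```

Request:
move_arm:
  rows:
    - {"tx": -0.005,"ty": 0,"tz": 0,"ax": 0,"ay": -0.4,"az": 0,"jaw": 255}
    - {"tx": -0.005,"ty": 0,"tz": 0,"ax": 0,"ay": 0,"az": 0,"jaw": 255}
    - {"tx": -0.005,"ty": 0,"tz": 0,"ax": 0,"ay": 0,"az": 0,"jaw": 255}

```text
time: 16.05
tool_pos: [0.5969, -0.1155, 0.1191]
tool_rot: [0.256, -0.046, 0.966, 0.012]
contact_force: [-5.4, 1.2, 2.4]
gripper_width: 0.126
```

```bash
python3 rel.py "[.5612,-.1186,.1302]"
```

```text
t 16.05 pos [ 0.5969 -0.1155  0.1191] F [-5.4  1.2  2.4] w 0.126
rel ex,ry,ez mm [ 25.5  -0.2 -27.6]
F ex,ry,ez -3.3 1.7 4.7
shift mm [0. 0. 0.] turn deg [ 0.1  -0.31  0.17] t 16.05
```

Request:
move_arm:
  rows:
    - {"tx": -0.007,"ty": 0,"tz": 0,"ax": 0,"ay": -0.2,"az": 0,"jaw": 255}
    - {"tx": -0.007,"ty": 0,"tz": 0,"ax": 0,"ay": 0,"az": 0,"jaw": 255}
    - {"tx": -0.004,"ty": 0,"tz": 0,"ax": 0,"ay": 0,"az": 0,"jaw": 255}

```text
time: 16.35
tool_pos: [0.6122, -0.1141, 0.1279]
tool_rot: [0.256, -0.047, 0.965, 0.012]
contact_force: [-5.2, 0.5, 1.3]
gripper_width: 0.129
```

```bash
python3 rel.py "[.5612,-.1186,.1302]"
```

```text
t 16.35 pos [ 0.6122 -0.1141  0.1279] F [-5.2  0.5  1.3] w 0.129
rel ex,ry,ez mm [ 43.1  -0.2 -27.6]
F ex,ry,ez -3.8 1.0 3.7
shift mm [0. 0. 0.] turn deg [ 0.11 -0.29  0.21] t 16.35
```

Request:
move_arm:
  rows:
    - {"tx": -0.003,"ty": 0,"tz": 0,"ax": 0,"ay": 0,"az": 0,"jaw": 255}
    - {"tx": -0.003,"ty": 0,"tz": 0,"ax": 0,"ay": 0,"az": 0,"jaw": 255}
    - {"tx": -0.003,"ty": 0,"tz": 0,"ax": 0,"ay": 0,"az": 0,"jaw": 255}

```text
time: 16.65
tool_pos: [0.6171, -0.1134, 0.1309]
tool_rot: [0.251, -0.048, 0.967, 0.012]
contact_force: [-29.8, -2.1, 14.2]
gripper_width: 0.129
```

```bash
python3 rel.py "[.5612,-.1186,.1302]"
```

```text
t 16.65 pos [ 0.6171 -0.1134  0.1309] F [-29.8  -2.1  14.2] w 0.129
rel ex,ry,ez mm [ 48.9   0.  -27.5]
F ex,ry,ez -18.7 0.7 27.2
shift mm [0. 0. 0.] turn deg [ 0.19 -0.85  0.35] t 16.65
```

Request:
move_arm:
  rows:
    - {"tx": 0.006,"ty": 0,"tz": 0,"ax": 0,"ay": -0.6,"az": 0.3,"jaw": 255}
    - {"tx": 0.009,"ty": 0,"tz": 0,"ax": 0,"ay": 0,"az": 0,"jaw": 255}
    - {"tx": 0.009,"ty": 0,"tz": 0,"ax": 0,"ay": 0,"az": 0,"jaw": 255}
    - {"tx": 0.009,"ty": 0,"tz": 0,"ax": 0,"ay": 0,"az": 0,"jaw": 255}
    - {"tx": 0.009,"ty": 0,"tz": 0,"ax": 0,"ay": 0,"az": 0,"jaw": 255}
    - {"tx": 0.009,"ty": 0,"tz": 0,"ax": 0,"ay": 0,"az": 0,"jaw": 255}

```text
time: 17.25
tool_pos: [0.5749, -0.1184, 0.1079]
tool_rot: [0.262, -0.045, 0.964, 0.012]
contact_force: [2.6, 0.0, -0.7]
gripper_width: 0.124
```

```bash
python3 rel.py "[.5612,-.1186,.1302]"
```

```text
t 17.25 pos [ 0.5749 -0.1184  0.1079] F [ 2.6  0.  -0.7] w 0.124
rel ex,ry,ez mm [  0.7  -1.  -26.2]
F ex,ry,ez 2.0 -0.2 -1.9
shift mm [0. 0. 0.] turn deg [ 0.01  0.46 -0.01] t 17.25
```

Request:
move_arm:
  rows:
    - {"tx": 0.008,"ty": 0,"tz": 0.001,"ax": 0,"ay": 0.4,"az": 0,"jaw": 255}
    - {"tx": 0.008,"ty": 0,"tz": 0,"ax": 0,"ay": 0,"az": 0,"jaw": 255}
    - {"tx": 0.007,"ty": 0,"tz": 0,"ax": 0,"ay": 0,"az": 0,"jaw": 255}

```text
time: 17.55
tool_pos: [0.5538, -0.1204, 0.0943]
tool_rot: [0.259, -0.044, 0.965, 0.012]
contact_force: [5.5, 1.8, 5.0]
gripper_width: 0.126
```

```bash
python3 rel.py "[.5612,-.1186,.1302]"
```

```text
t 17.55 pos [ 0.5538 -0.1204  0.0943] F [5.5 1.8 5. ] w 0.126
rel ex,ry,ez mm [-24.5  -1.2 -27.3]
F ex,ry,ez 7.4 1.3 1.5
shift mm [0. 0. 0.] turn deg [-0.02  0.07 -0.04] t 17.55
```

Request:
move_arm:
  rows:
    - {"tx": 0.004,"ty": 0,"tz": 0,"ax": 0,"ay": 0,"az": 0,"jaw": 255}
    - {"tx": 0.004,"ty": 0,"tz": 0,"ax": 0,"ay": 0.2,"az": 0,"jaw": 255}
    - {"tx": 0.004,"ty": 0,"tz": 0,"ax": 0,"ay": 0.3,"az": 0,"jaw": 255}

```text
time: 17.85
tool_pos: [0.5456, -0.1215, 0.091]
tool_rot: [0.26, -0.043, 0.965, 0.012]
contact_force: [14.4, 5.0, 1.8]
gripper_width: 0.124
```

```bash
python3 rel.py "[.5612,-.1186,.1302]"
```

```text
t 17.85 pos [ 0.5456 -0.1215  0.091 ] F [14.4  5.   1.8] w 0.124
rel ex,ry,ez mm [-33.3  -1.5 -26.1]
F ex,ry,ez 13.7 3.7 -5.8
shift mm [0. 0. 0.] turn deg [-0.08  0.15 -0.22] t 17.85
```

Request:
move_arm:
  rows:
    - {"tx": 0.002,"ty": 0,"tz": 0.0,"ax": 0,"ay": 0,"az": 0,"jaw": 255}
    - {"tx": 0.0,"ty": 0,"tz": 0.0,"ax": 0,"ay": 0,"az": 0,"jaw": 120}
    - {"tx": 0,"ty": 0,"tz": 0,"ax": 0,"ay": 0,"az": 0,"jaw": 60}
    - {"tx": 0,"ty": 0,"tz": -0.025,"ax": 0,"ay": 0,"az": 0,"jaw": 0}
    - {"tx": 0,"ty": 0,"tz": -0.04,"ax": 0,"ay": 0,"az": 0,"jaw": 0}
    - {"tx": 0,"ty": 0.02,"tz": -0.03,"ax": 0,"ay": 0,"az": 0,"jaw": 0}
    - {"tx": -0.01,"ty": 0.045,"tz": 0,"ax": 0,"ay": 0,"az": 0,"jaw": 0}
    - {"tx": -0.01,"ty": 0.04,"tz": 0,"ax": 0,"ay": 0,"az": 0,"jaw": 0}
    - {"tx": 0,"ty": 0,"tz": 0,"ax": 0,"ay": 0,"az": 0,"jaw": 0}

```text
time: 18.75
tool_pos: [0.4988, -0.0192, 0.1827]
tool_rot: [0.256, -0.039, 0.966, 0.012]
contact_force: [0.1, -0.2, 0.9]
gripper_width: 0.999
```

```bash
python3 rel.py "[.5502,-.0038,.130]"; python3 w.py wr15
```

```text
t 18.75 pos [ 0.4988 -0.0192  0.1827] F [ 0.1 -0.2  0.9] w 0.999
rel ex,ry,ez mm [-19.3 -10.6  71.9]
F ex,ry,ez 0.5 -0.3 0.7
shift mm [0. 0. 0.] turn deg [-0.14 -0.27 -0.63] t 18.75
t 18.75 pos [ 0.4988 -0.0192  0.1827] F [ 0.1 -0.2  0.9] w 0.999
```

View pics/wr15.png

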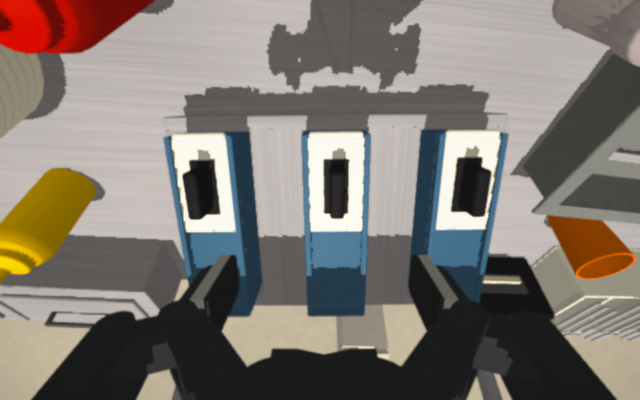

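```bash
python3 -c "
from g import *
f=manip.grab_frame('wrist');P,C,s=cur()
cw=-np.array(f['R']).T@np.array(f['t']);print('cam in tool',(C.T@(cw-P)).round(4),'axis',(C.T@np.array(f['R'])[2]).round(3))
# middle insert from current wrist view: lid corners px
EXc=[(309,133),(365,132),(368,231),(307,231)]
lidp=np.array([.5502,-.0038,.130])
for u,v in EXc+[(304,132),(371,132),(309,315),(365,313)]:
    X=onpl(f,u,v,lidp,EZ)-lidp;print((u,v),(1000*np.array([X@EX,X@RY])).round(1))
"
```

```text
cam in tool [ 0.0794  0.0017 -0.182 ] axis [-0.309  0.     0.951]
(309, 133) [-76.7 -23.8]
(365, 132) [-77.1  22.9]
(368, 231) [12.6 28.4]
(307, 231) [ 12.1 -27.9]
(304, 132) [-77.6 -28. ]
(371, 132) [-77.   27.9]
(309, 315) [105.5 -28.5]
(365, 313) [103.5  28.7]
```

Request:
move_arm:
  rows:
    - {"tx": -0.016,"ty": 0.004,"tz": 0.01,"ax": 0,"ay": 0,"az": -0.6,"jaw": 0}
    - {"tx": -0.016,"ty": 0.003,"tz": 0.015,"ax": 0,"ay": 0,"az": 0,"jaw": 0}
    - {"tx": -0.015,"ty": 0.003,"tz": 0.02,"ax": 0,"ay": 0,"az": 0,"jaw": 0}
    - {"tx": 0,"ty": 0,"tz": 0.015,"ax": 0,"ay": 0,"az": 0,"jaw": 0}
    - {"tx": 0,"ty": 0,"tz": 0.005,"ax": 0,"ay": 0,"az": 0,"jaw": 0}

```text
time: 19.35
tool_pos: [0.5709, -0.0145, 0.143]
tool_rot: [0.252, -0.038, 0.967, 0.007]
contact_force: [-0.2, 0.5, 0.6]
gripper_width: 0.999
```

```bash
python3 rel.py "[.5502,-.0038,.130]"; python3 w.py wr16
```

```text
t 19.35 pos [ 0.5709 -0.0145  0.143 ] F [-0.2  0.5  0.6] w 0.999
rel ex,ry,ez mm [ 23.5 -12.5   1.5]
F ex,ry,ez 0.2 0.5 0.6
shift mm [0. 0. 0.] turn deg [-0.69 -0.78 -0.65] t 19.35
t 19.35 pos [ 0.5709 -0.0145  0.143 ] F [-0.2  0.5  0.6] w 0.999
```

View pics/wr16.png

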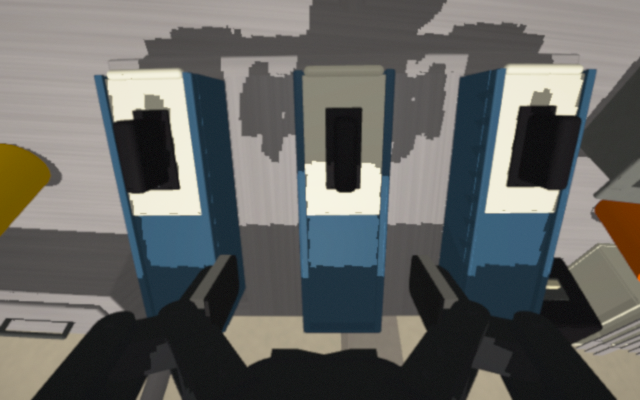

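Request:
move_arm:
  rows:
    - {"tx": -0.003,"ty": 0.012,"tz": 0,"ax": -0.7,"ay": -0.8,"az": -0.7,"jaw": 0}
    - {"tx": 0,"ty": 0,"tz": 0,"ax": 0,"ay": 0,"az": 0,"jaw": 0}

```text
time: 19.6
tool_pos: [0.5718, -0.0036, 0.1435]
tool_rot: [0.258, -0.044, 0.965, 0.012]
contact_force: [0.2, 0.3, 0.7]
gripper_width: 1.0
```

```bash
python3 rel.py "[.5502,-.0038,.130]"
```

```text
t 19.6 pos [ 0.5718 -0.0036  0.1435] F [0.2 0.3 0.7] w 1.0
rel ex,ry,ez mm [25.4 -1.8  0.9]
F ex,ry,ez 0.6 0.2 0.5
shift mm [0. 0. 0.] turn deg [-0.02 -0.04 -0.09] t 19.6
```

Request:
move_arm:
  rows:
    - {"tx": 0,"ty": 0.001,"tz": 0.02,"ax": 0,"ay": 0,"az": 0,"jaw": 0}
    - {"tx": 0,"ty": 0,"tz": 0.018,"ax": 0,"ay": 0,"az": 0,"jaw": 0}
    - {"tx": 0,"ty": 0,"tz": 0.01,"ax": 0,"ay": 0,"az": 0,"jaw": 0}
    - {"tx": 0,"ty": 0,"tz": 0,"ax": 0,"ay": 0,"az": 0,"jaw": 0}

```text
time: 20.0
tool_pos: [0.5973, -0.0012, 0.1054]
tool_rot: [0.262, -0.044, 0.964, 0.011]
contact_force: [-0.1, -0.5, -0.8]
gripper_width: 1.001
```

```bash
python3 rel.py "[.5502,-.0038,.130]"; python3 w.py wr17; python3 -c "
from h import *
f=manip.grab_frame('side');cv2.imwrite('pics/s17.png',cv2.resize(f['color'][130:270,230:390,::-1],None,fx=5,fy=4,interpolation=cv2.INTER_NEAREST))"
```

```text
t 20.0 pos [ 0.5973 -0.0012  0.1054] F [-0.1 -0.5 -0.8] w 1.001
rel ex,ry,ez mm [ 28.5  -1.8 -44.8]
F ex,ry,ez -0.6 -0.5 -0.6
shift mm [0. 0. 0.] turn deg [-0.16  0.39 -0.03] t 20.0
t 20.0 pos [ 0.5973 -0.0012  0.1054] F [-0.1 -0.5 -0.8] w 1.001
```

View pics/wr17.png

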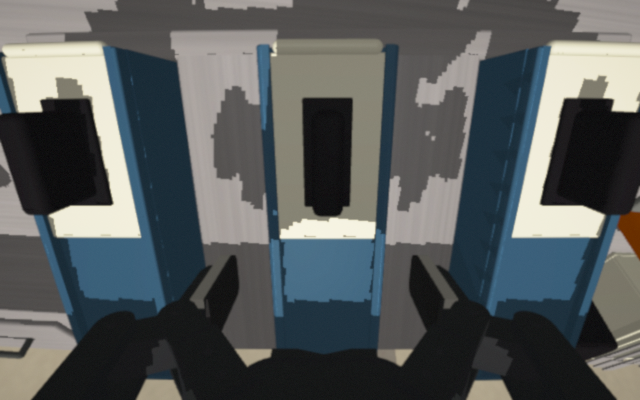

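View pics/s17.png

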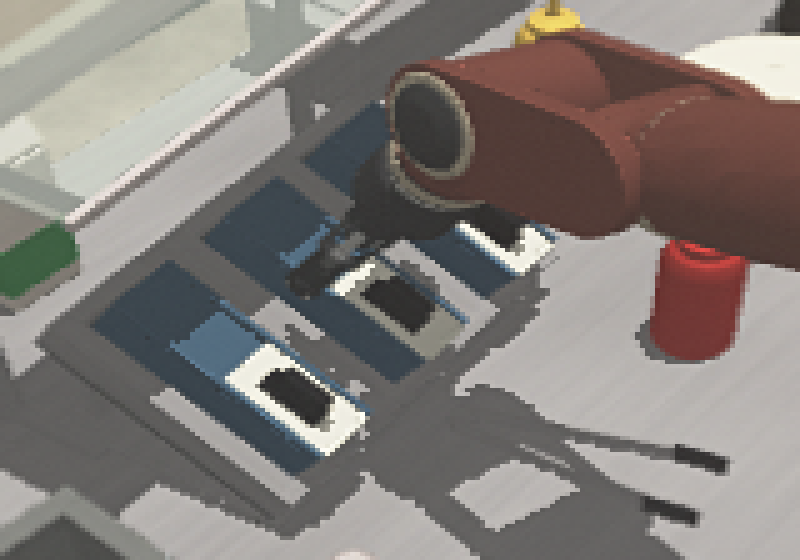

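Request:
move_arm:
  rows:
    - {"tx": 0,"ty": 0.002,"tz": 0.012,"ax": 0,"ay": 0.3,"az": 0,"jaw": 0}
    - {"tx": 0,"ty": 0,"tz": 0.008,"ax": 0,"ay": 0,"az": 0,"jaw": 0}
    - {"tx": 0,"ty": 0,"tz": 0,"ax": 0,"ay": 0,"az": 0,"jaw": 0}

```text
time: 20.4
tool_pos: [0.6094, 0.001, 0.0932]
tool_rot: [0.263, -0.044, 0.964, 0.01]
contact_force: [1.1, 0.5, -0.4]
gripper_width: 0.996
```

```bash
python3 rel.py "[.5502,-.0038,.130]"; python3 w.py wr18; python3 -c "
from h import *
f=manip.grab_frame('side');cv2.imwrite('pics/s18.png',cv2.resize(f['color'][160:240,260:360,::-1],None,fx=8,fy=7,interpolation=cv2.INTER_NEAREST))"
```

```text
t 20.4 pos [0.6094 0.001  0.0932] F [ 1.1  0.5 -0.4] w 0.996
rel ex,ry,ez mm [ 33.   -0.7 -61.6]
F ex,ry,ez 0.7 0.4 -0.9
shift mm [0. 0. 0.] turn deg [-0.28  0.52  0.03] t 20.4
t 20.4 pos [0.6094 0.001  0.0932] F [ 1.1  0.5 -0.4] w 0.996
```

View pics/wr18.png

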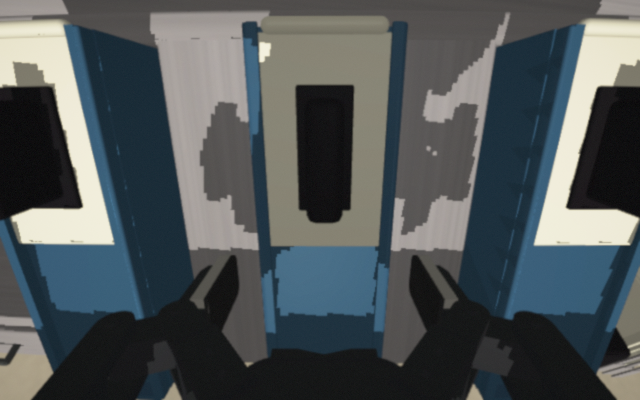

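View pics/s18.png

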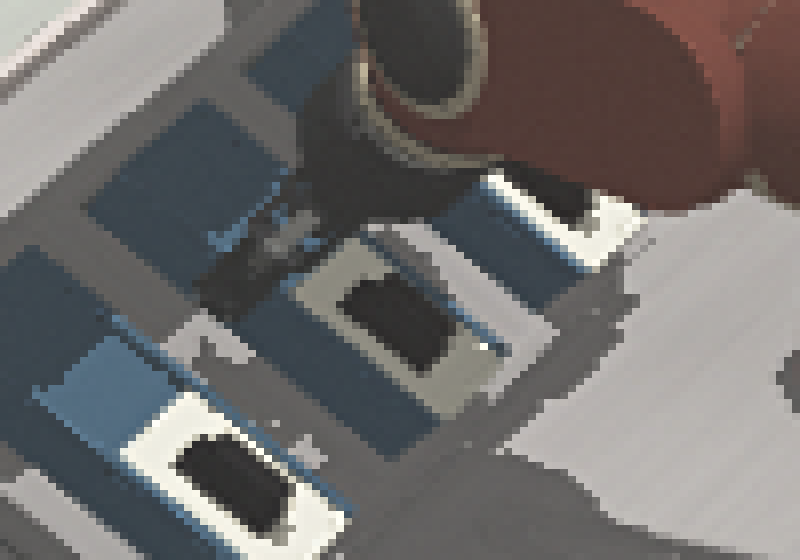

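Request:
move_arm:
  rows:
    - {"tx": 0.003,"ty": 0.001,"tz": 0.006,"ax": -0.2,"ay": 0.5,"az": 0,"jaw": 0}
    - {"tx": 0.001,"ty": 0,"tz": 0,"ax": 0,"ay": 0,"az": 0,"jaw": 60}
    - {"tx": 0,"ty": 0,"tz": 0,"ax": 0,"ay": 0,"az": 0,"jaw": 60}

```text
time: 20.8
tool_pos: [0.6095, 0.0017, 0.0876]
tool_rot: [0.26, -0.045, 0.965, 0.011]
contact_force: [-0.2, 0.4, 0.8]
gripper_width: 0.764
```

```bash
python3 rel.py "[.5502,-.0038,.130]"
```

```text
t 20.8 pos [0.6095 0.0017 0.0876] F [-0.2  0.4  0.8] w 0.764
rel ex,ry,ez mm [ 30.4  -0.  -66.5]
F ex,ry,ez 0.3 0.4 0.8
shift mm [0. 0. 0.] turn deg [-0.12  0.14  0.04] t 20.8
```

Close on the insert body.

Request:
move_arm:
  rows:
    - {"tx": 0,"ty": 0,"tz": 0,"ax": 0,"ay": 0,"az": 0,"jaw": 80}
    - {"tx": 0,"ty": 0,"tz": 0,"ax": 0,"ay": 0,"az": 0,"jaw": 255}
    - {"tx": 0,"ty": 0,"tz": 0,"ax": 0,"ay": 0,"az": 0,"jaw": 255}
    - {"tx": 0,"ty": 0,"tz": 0,"ax": 0,"ay": 0,"az": 0,"jaw": 255}

```text
time: 21.2
tool_pos: [0.6093, 0.0015, 0.0878]
tool_rot: [0.26, -0.045, 0.965, 0.011]
contact_force: [-0.0, 0.1, -0.7]
gripper_width: 0.669
```

```bash
python3 rel.py "[.5502,-.0038,.130]"; python3 w.py wr19
```

```text
t 21.2 pos [0.6093 0.0015 0.0878] F [-0.   0.1 -0.7] w 0.669
rel ex,ry,ez mm [ 30.3  -0.2 -66.2]
F ex,ry,ez -0.4 0.1 -0.6
shift mm [0. 0. 0.] turn deg [-0.12  0.14  0.04] t 21.2
t 21.2 pos [0.6093 0.0015 0.0878] F [-0.   0.1 -0.7] w 0.669
```

View pics/wr19.png

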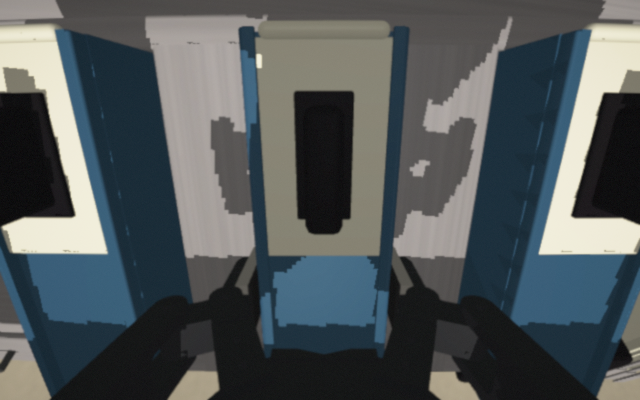

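Request:
move_arm:
  rows:
    - {"tx": 0,"ty": 0,"tz": -0.006,"ax": 0,"ay": 0,"az": 0,"jaw": 255}
    - {"tx": 0,"ty": 0,"tz": -0.012,"ax": 0,"ay": 0,"az": 0,"jaw": 255}
    - {"tx": 0,"ty": 0,"tz": -0.012,"ax": 0,"ay": 0,"az": 0,"jaw": 255}

```text
time: 21.55
tool_pos: [0.594, 0.0006, 0.1108]
tool_rot: [0.26, -0.044, 0.965, 0.011]
contact_force: [6.6, 1.0, -8.9]
gripper_width: 0.664
```

```bash
python3 rel.py "[.5502,-.0038,.130]"; python3 w.py wr20
```

```text
t 21.55 pos [0.594  0.0006 0.1108] F [ 6.6  1.  -8.9] w 0.664
rel ex,ry,ez mm [ 28.5   0.3 -38.7]
F ex,ry,ez 1.3 0.4 -11.0
shift mm [0. 0. 0.] turn deg [-0.1   0.2  -0.11] t 21.55
t 21.55 pos [0.594  0.0006 0.1108] F [ 6.6  1.  -8.9] w 0.664
```

View pics/wr20.png

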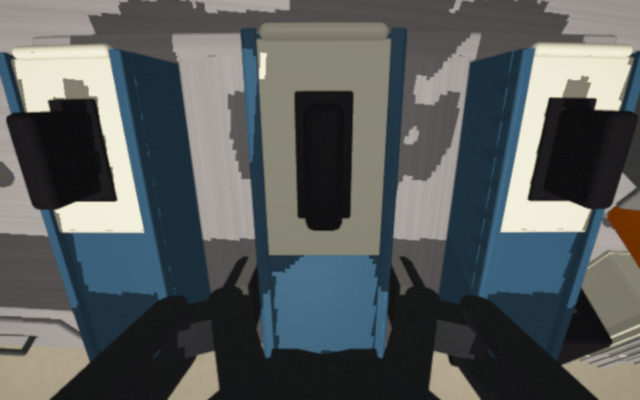

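Request:
move_arm:
  rows:
    - {"tx": 0,"ty": 0,"tz": -0.015,"ax": 0,"ay": 0,"az": 0,"jaw": 255}
    - {"tx": 0,"ty": 0,"tz": -0.02,"ax": 0,"ay": 0,"az": 0,"jaw": 255}
    - {"tx": 0,"ty": 0,"tz": -0.02,"ax": 0,"ay": 0,"az": 0,"jaw": 255}
    - {"tx": 0,"ty": 0,"tz": -0.02,"ax": 0,"ay": 0,"az": 0,"jaw": 255}

```text
time: 22.0
tool_pos: [0.5466, -0.001, 0.1638]
tool_rot: [0.247, -0.044, 0.968, 0.014]
contact_force: [-0.8, -0.4, -7.0]
gripper_width: 0.668
```

```bash
python3 rel.py "[.5502,-.0038,.130]"; python3 -c "
from g import *
f=manip.grab_frame('top')
for u,v in [(186,162.3),(252.7,163.8),(248.5,245),(178.5,242)]: print(onplane(f,u,v,.075))
P,C,s=cur();print(s['joint_pos'])
# insert underside centre
print('insert origin', P+C@np.array([.016,0,-.15]))
"
```

```text
t 22.0 pos [ 0.5466 -0.001   0.1638] F [-0.8 -0.4 -7. ] w 0.668
rel ex,ry,ez mm [14.   3.1 30.9]
F ex,ry,ez -4.2 -0.3 -5.6
shift mm [0. 0. 0.] turn deg [ 0.29 -1.35 -0.16] t 22.0
[0.60496046 0.50539931 0.075     ]
[0.59385357 0.23988974 0.075     ]
[0.27665439 0.25346227 0.075     ]
[0.29075549 0.52495161 0.075     ]
[-0.23150272 -0.5086839   2.19326497  0.18996409  0.98535633 -1.96090509]
insert origin [ 0.46108175 -0.00974799  0.29068383]
```

```bash
python3 -c "
from g import *
rows(lin(np.array([.46,.0,.235]),downR(185.3),7))"
```

```text
t 22.05
{"tx": 0.006, "ty": 0.001, "tz": -0.014, "ax": 0, "ay": 4.1, "az": 0},
{"tx": 0.007, "ty": 0.001, "tz": -0.014, "ax": 0, "ay": 4.1, "az": 0},
{"tx": 0.008, "ty": 0.001, "tz": -0.013, "ax": 0, "ay": 4.1, "az": 0},
{"tx": 0.009, "ty": 0.001, "tz": -0.013, "ax": 0, "ay": 4.1, "az": 0},
{"tx": 0.01, "ty": 0.001, "tz": -0.012, "ax": 0, "ay": 4.1, "az": 0},
{"tx": 0.011, "ty": 0.001, "tz": -0.011, "ax": 0, "ay": 4.1, "az": 0},
{"tx": 0.012, "ty": 0.001, "tz": -0.011, "ax": 0, "ay": 4.1, "az": 0},
```

Request:
move_arm:
  rows:
    - {"tx": 0.006,"ty": 0.001,"tz": -0.016,"ax": 0,"ay": 4.1,"az": 0,"jaw": 255}
    - {"tx": 0.007,"ty": 0.001,"tz": -0.016,"ax": 0,"ay": 4.1,"az": 0,"jaw": 255}
    - {"tx": 0.008,"ty": 0.001,"tz": -0.015,"ax": 0,"ay": 4.1,"az": 0,"jaw": 255}
    - {"tx": 0.009,"ty": 0.001,"tz": -0.014,"ax": 0,"ay": 4.1,"az": 0,"jaw": 255}
    - {"tx": 0.01,"ty": 0.001,"tz": -0.013,"ax": 0,"ay": 4.1,"az": 0,"jaw": 255}
    - {"tx": 0.011,"ty": 0.001,"tz": -0.012,"ax": 0,"ay": 4.1,"az": 0,"jaw": 255}
    - {"tx": 0.012,"ty": 0.001,"tz": -0.012,"ax": 0,"ay": 4.1,"az": 0,"jaw": 255}

```text
time: 22.75
tool_pos: [0.4425, -0.0011, 0.2261]
tool_rot: [-0.027, -0.046, 0.999, 0.005]
contact_force: [0.4, -0.2, -8.2]
gripper_width: 0.665
```

```bash
python3 w.py wr21; python3 -c "
from g import *
P,C,s=cur();print(s['joint_pos']);delta([.424,.381,.235],downR(177))
rows(lin(np.array([.424,.381,.235]),downR(177),12))"
```

```text
t 22.75 pos [ 0.4425 -0.0011  0.2261] F [ 0.4 -0.2 -8.2] w 0.665
[-1.69925783e-01 -3.75007539e-01  1.93450614e+00 -1.64991429e-03
  1.63894688e+00 -1.83258745e+00]
shift mm [-16.  382.4  -3. ] turn deg [ 0.52 -3.22  8.26] t 22.8
t 22.8
{"tx": -0.001, "ty": 0.032, "tz": 0, "ax": 0, "ay": -0.3, "az": 0.7},
{"tx": -0.001, "ty": 0.032, "tz": 0, "ax": 0, "ay": -0.3, "az": 0.7},
{"tx": -0.001, "ty": 0.032, "tz": 0, "ax": 0, "ay": -0.3, "az": 0.7},
{"tx": 0, "ty": 0.032, "tz": 0, "ax": 0, "ay": -0.3, "az": 0.7},
{"tx": 0, "ty": 0.032, "tz": 0, "ax": 0, "ay": -0.3, "az": 0.7},
{"tx": 0.001, "ty": 0.032, "tz": 0, "ax": 0, "ay": -0.3, "az": 0.7},
{"tx": 0.001, "ty": 0.032, "tz": 0, "ax": 0, "ay": -0.3, "az": 0.7},
{"tx": 0.001, "ty": 0.032, "tz": 0, "ax": 0, "ay": -0.3, "az": 0.7},
{"tx": 0.002, "ty": 0.032, "tz": 0, "ax": 0, "ay": -0.3, "az": 0.7},
{"tx": 0.002, "ty": 0.032, "tz": 0, "ax": 0, "ay": -0.3, "az": 0.7},
{"tx": 0.002, "ty": 0.032, "tz": -0.001, "ax": 0, "ay": -0.3, "az": 0.7},
{"tx": 0.003, "ty": 0.032, "tz": -0.001, "ax": 0, "ay": -0.3, "az": 0.7},
```

View pics/wr21.png

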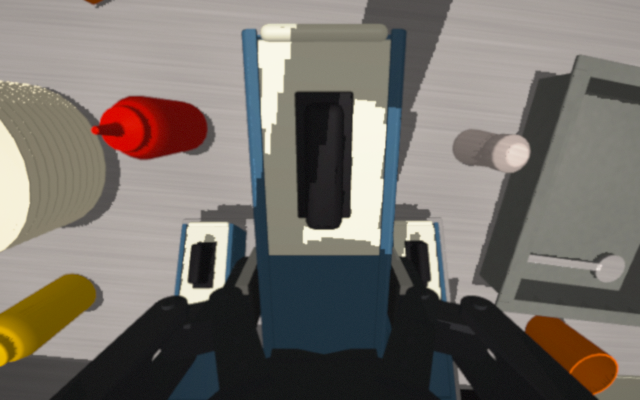

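Request:
move_arm:
  rows:
    - {"tx": -0.001,"ty": 0.02,"tz": 0,"ax": 0,"ay": -0.3,"az": 0.7,"jaw": 255}
    - {"tx": -0.001,"ty": 0.032,"tz": 0,"ax": 0,"ay": -0.3,"az": 0.7,"jaw": 255}
    - {"tx": -0.001,"ty": 0.034,"tz": 0,"ax": 0,"ay": -0.3,"az": 0.7,"jaw": 255}
    - {"tx": 0,"ty": 0.034,"tz": 0,"ax": 0,"ay": -0.3,"az": 0.7,"jaw": 255}
    - {"tx": 0,"ty": 0.034,"tz": 0,"ax": 0,"ay": -0.3,"az": 0.7,"jaw": 255}
    - {"tx": 0.001,"ty": 0.034,"tz": 0,"ax": 0,"ay": -0.3,"az": 0.7,"jaw": 255}
    - {"tx": 0.001,"ty": 0.034,"tz": 0,"ax": 0,"ay": -0.3,"az": 0.7,"jaw": 255}
    - {"tx": 0.001,"ty": 0.034,"tz": 0,"ax": 0,"ay": -0.3,"az": 0.7,"jaw": 255}
    - {"tx": 0.002,"ty": 0.034,"tz": 0,"ax": 0,"ay": -0.3,"az": 0.7,"jaw": 255}
    - {"tx": 0.002,"ty": 0.032,"tz": 0,"ax": 0,"ay": -0.3,"az": 0.7,"jaw": 255}
    - {"tx": 0.002,"ty": 0.025,"tz": 0,"ax": 0,"ay": -0.3,"az": 0.7,"jaw": 255}
    - {"tx": 0.002,"ty": 0.015,"tz": 0,"ax": 0,"ay": -0.3,"az": 0.7,"jaw": 255}

```text
time: 24.0
tool_pos: [0.4219, 0.3722, 0.2028]
tool_rot: [-0.002, 0.033, 0.999, 0.003]
contact_force: [-0.1, -1.0, -6.8]
gripper_width: 0.666
```

```bash
python3 w.py wr22; python3 -c "
from g import *
st();delta([.424,.381,.1],downR(177))
for n in('top','side'):
  f=manip.grab_frame(n);cv2.imwrite('pics/'+n+'22.png',f['color'][:,:,::-1])"
```

```text
t 24.0 pos [0.4219 0.3722 0.2028] F [-0.1 -1.  -6.8] w 0.666
t 24.05 pos [0.4211 0.3739 0.2022] F [-1.1  1.6 -7.5] w 0.665
shift mm [ -3.1   6.4 102.3] turn deg [ 0.47 -0.35 -0.76] t 24.05
```

View pics/wr22.png

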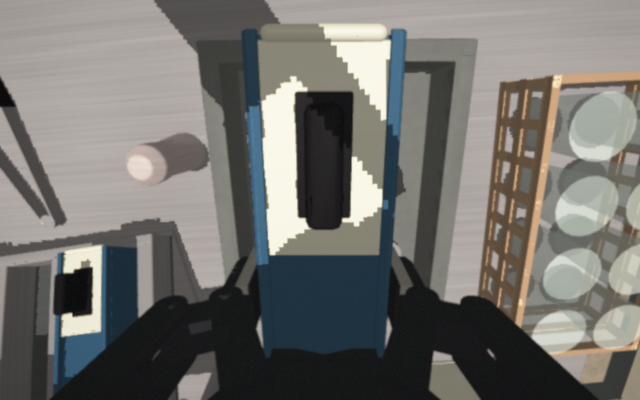

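View pics/side22.png

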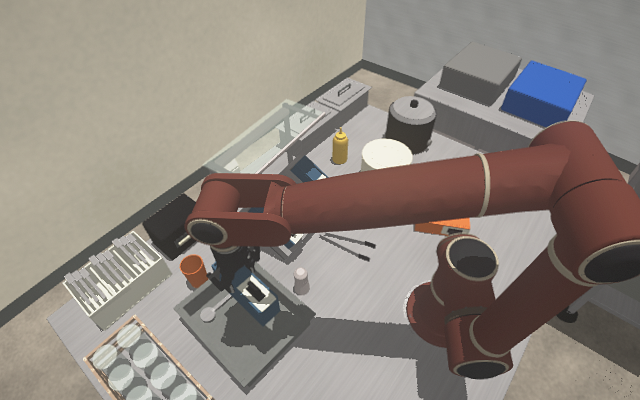

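```bash
python3 -c "
from g import *
f=manip.grab_frame('wrist');P,C,s=cur()
print('front top',onplane(f,323,30,.272-.004),onplane(f,323,38,.268))
for u,v in [(440,40),(215,41),(430,62),(403,180),(233,200),(455,62)]: print((u,v),onplane(f,u,v,.075).round(3),onplane(f,u,v,.006).round(3))
ft=manip.grab_frame('top');t=ft['color'][150:260,165:265,::-1];cv2.imwrite('pics/t22.png',cv2.resize(t,None,fx=6,fy=5,interpolation=cv2.INTER_NEAREST))
f0=cv2.imread('pics/top0.png');cv2.imwrite('pics/t0.png',cv2.resize(f0[150:260,165:265],None,fx=6,fy=5,interpolation=cv2.INTER_NEAREST))
for u,v in [(200,181),(245,181),(200,185)]: print('spoon',onplane(ft,u,v,.01).round(3))
"
```

```text
front top [0.31812529 0.37741845 0.268     ] [0.3206619  0.37725129 0.268     ]
(440, 40) [0.291 0.49  0.075] [0.28  0.515 0.006]
(215, 41) [0.279 0.278 0.075] [0.264 0.256 0.006]
(430, 62) [0.31  0.481 0.075] [0.303 0.504 0.006]
(403, 180) [0.425 0.456 0.075] [0.444 0.474 0.006]
(233, 200) [0.436 0.271 0.075] [0.456 0.248 0.006]
(455, 62) [0.312 0.505 0.075] [0.304 0.534 0.006]
spoon [0.542 0.464 0.01 ]
spoon [0.539 0.28  0.01 ]
spoon [0.525 0.464 0.01 ]
```

View pics/t0.png

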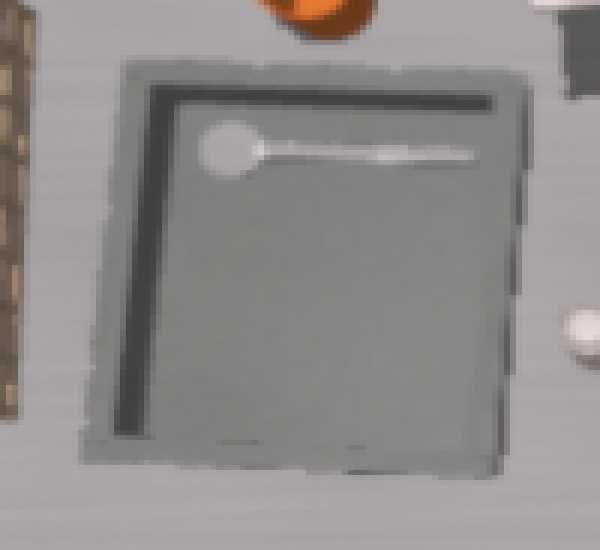

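Request:
move_arm:
  rows:
    - {"tx": -0.006,"ty": 0.004,"tz": 0.015,"ax": 0.3,"ay": -0.3,"az": -0.7,"jaw": 255}
    - {"tx": -0.005,"ty": 0.002,"tz": 0.025,"ax": 0,"ay": 0,"az": 0,"jaw": 255}
    - {"tx": 0,"ty": 0,"tz": 0.03,"ax": 0,"ay": 0,"az": 0,"jaw": 255}
    - {"tx": 0,"ty": 0,"tz": 0.025,"ax": 0,"ay": 0,"az": 0,"jaw": 255}
    - {"tx": 0,"ty": 0,"tz": 0.015,"ax": 0,"ay": 0,"az": 0,"jaw": 255}
    - {"tx": 0,"ty": 0,"tz": 0.0,"ax": 0,"ay": 0,"az": 0,"jaw": 255}

```text
time: 24.85
tool_pos: [0.4378, 0.3714, 0.0849]
tool_rot: [0.002, 0.029, 1.0, -0.0]
contact_force: [-1.3, 1.1, -7.9]
gripper_width: 0.666
```

```bash
python3 w.py wr23; python3 -c "
from g import *
st();delta([.432,.381,.02],downR(177))"
```

```text
t 24.85 pos [0.4378 0.3714 0.0849] F [-1.3  1.1 -7.9] w 0.666
t 24.9 pos [0.4383 0.3717 0.0861] F [-0.3 -0.4 -8.6] w 0.665
shift mm [ 7.2  8.9 66. ] turn deg [ 0.01  0.32 -0.37] t 24.9
```

View pics/wr23.png

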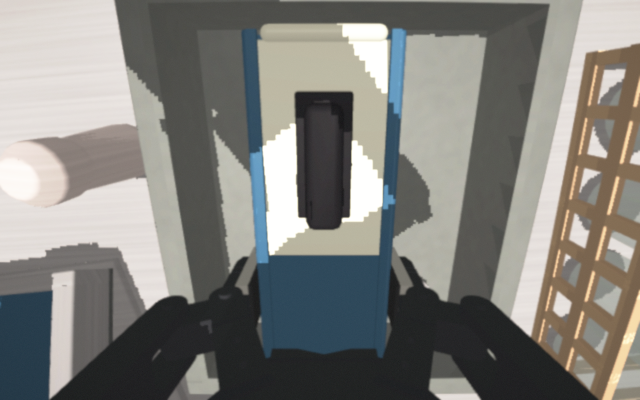

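Request:
move_arm:
  rows:
    - {"tx": 0.003,"ty": 0.004,"tz": 0.015,"ax": 0,"ay": 0.3,"az": -0.4,"jaw": 255}
    - {"tx": 0.002,"ty": 0.003,"tz": 0.015,"ax": 0,"ay": 0,"az": 0,"jaw": 255}
    - {"tx": 0,"ty": 0,"tz": 0.012,"ax": 0,"ay": 0,"az": 0,"jaw": 255}
    - {"tx": 0,"ty": 0,"tz": 0.002,"ax": 0,"ay": 0,"az": 0,"jaw": 255}

```text
time: 25.3
tool_pos: [0.4362, 0.3807, 0.0416]
tool_rot: [0.003, 0.026, 1.0, 0.002]
contact_force: [-0.1, 0.2, -7.7]
gripper_width: 0.669
```

```bash
python3 w.py wr24; python3 -c "
from g import *
st();delta([.432,.381,.02],downR(177))
f=manip.grab_frame('side');cv2.imwrite('pics/s24.png',cv2.resize(f['color'][230:400,160:330,::-1],None,fx=4,fy=3.5,interpolation=cv2.INTER_NEAREST))"
```

```text
t 25.3 pos [0.4362 0.3807 0.0416] F [-0.1  0.2 -7.7] w 0.669
t 25.35 pos [0.4365 0.3809 0.042 ] F [-0.5  0.4 -7.9] w 0.67
shift mm [ 4.7 -0.3 22. ] turn deg [0.27 0.34 0.02] t 25.35
```

View pics/s24.png

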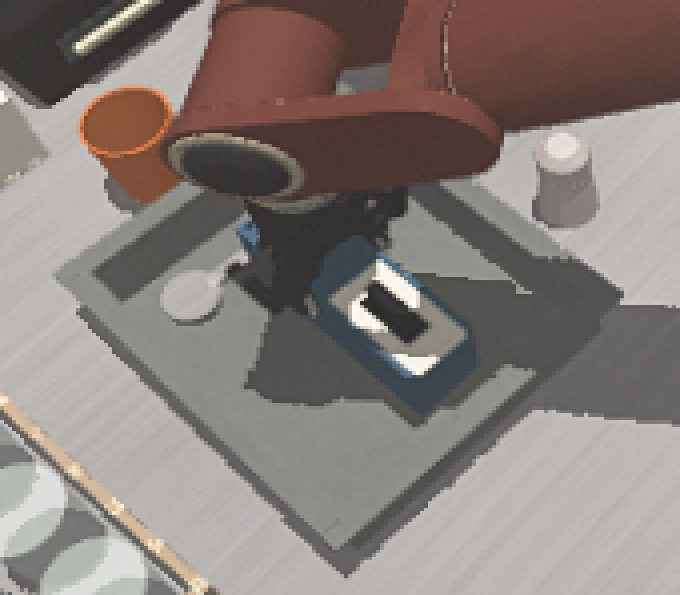

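Request:
move_arm:
  rows:
    - {"tx": 0.003,"ty": 0,"tz": 0.006,"ax": 0.3,"ay": 0.3,"az": 0,"jaw": 255}
    - {"tx": 0,"ty": 0,"tz": 0.005,"ax": 0,"ay": 0,"az": 0,"jaw": 255}
    - {"tx": 0,"ty": 0,"tz": 0.003,"ax": 0,"ay": 0,"az": 0,"jaw": 255}

```text
time: 25.7
tool_pos: [0.4358, 0.3828, 0.0307]
tool_rot: [0.003, 0.026, 1.0, 0.001]
contact_force: [0.2, -0.1, -8.2]
gripper_width: 0.669
```

```bash
python3 -c "
from g import *
st();delta([.432,.381,.02],downR(177))"
```

```text
t 25.7 pos [0.4358 0.3828 0.0307] F [ 0.2 -0.1 -8.2] w 0.669
shift mm [ 3.8 -2.  10.7] turn deg [0.17 0.32 0.02] t 25.7
```

Request:
move_arm:
  rows:
    - {"tx": 0,"ty": 0,"tz": 0.003,"ax": 0.1,"ay": 0.3,"az": 0,"jaw": 255}
    - {"tx": 0,"ty": 0,"tz": 0.003,"ax": 0,"ay": 0,"az": 0,"jaw": 255}
    - {"tx": 0,"ty": 0,"tz": 0.002,"ax": 0,"ay": 0,"az": 0,"jaw": 255}

```text
time: 26.0
tool_pos: [0.4365, 0.383, 0.023]
tool_rot: [0.001, 0.026, 1.0, 0.001]
contact_force: [0.4, -2.4, -1.5]
gripper_width: 0.666
```

Request:
move_arm:
  rows:
    - {"tx": 0,"ty": 0,"tz": 0.002,"ax": 0,"ay": 0,"az": 0,"jaw": 255}

```text
time: 26.1
tool_pos: [0.4372, 0.3831, 0.0221]
tool_rot: [0.001, 0.026, 1.0, 0.001]
contact_force: [-0.4, -1.8, 1.9]
gripper_width: 0.668
```

Request:
move_arm:
  rows:
    - {"tx": 0,"ty": 0,"tz": 0.001,"ax": 0,"ay": 0,"az": 0,"jaw": 255}
    - {"tx": 0,"ty": 0,"tz": 0,"ax": 0,"ay": 0,"az": 0,"jaw": 50}
    - {"tx": 0,"ty": 0,"tz": 0,"ax": 0,"ay": 0,"az": 0,"jaw": 40}
    - {"tx": 0,"ty": 0,"tz": 0,"ax": 0,"ay": 0,"az": 0,"jaw": 40}

```text
time: 26.5
tool_pos: [0.4404, 0.3857, 0.0256]
tool_rot: [0.004, 0.026, 1.0, 0.004]
contact_force: [1.2, -0.4, -0.7]
gripper_width: 0.84
```

```bash
python3 w.py wr25
```

```text
t 26.5 pos [0.4404 0.3857 0.0256] F [ 1.2 -0.4 -0.7] w 0.84
```

View pics/wr25.png

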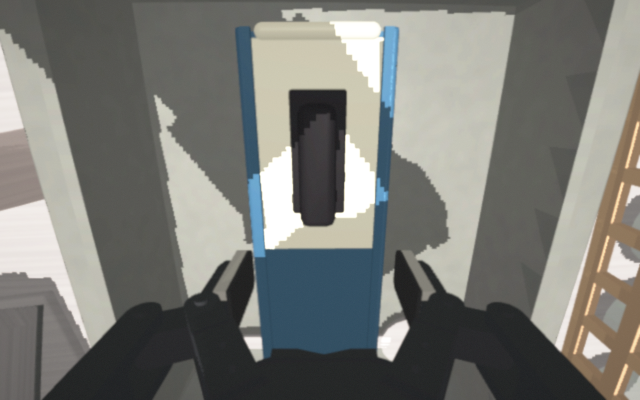

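Request:
move_arm:
  rows:
    - {"tx": 0,"ty": 0,"tz": -0.01,"ax": 0,"ay": 0,"az": 0,"jaw": 10}
    - {"tx": 0,"ty": 0,"tz": -0.025,"ax": 0,"ay": 0,"az": 0,"jaw": 0}
    - {"tx": 0,"ty": 0,"tz": -0.04,"ax": 0,"ay": 0,"az": 0,"jaw": 0}
    - {"tx": 0,"ty": 0,"tz": -0.045,"ax": 0,"ay": 0,"az": 0,"jaw": 0}
    - {"tx": 0,"ty": 0,"tz": -0.045,"ax": 0,"ay": 0,"az": 0,"jaw": 0}
    - {"tx": 0.02,"ty": 0,"tz": -0.045,"ax": 0,"ay": 0,"az": 0,"jaw": 0}
    - {"tx": 0.04,"ty": 0,"tz": -0.03,"ax": 0,"ay": 0,"az": 0,"jaw": 0}
    - {"tx": 0,"ty": 0,"tz": 0,"ax": 0,"ay": 0,"az": 0,"jaw": 0}

```text
time: 27.35
tool_pos: [0.3786, 0.3875, 0.2796]
tool_rot: [0.006, 0.027, 1.0, 0.006]
contact_force: [1.5, -0.0, 0.2]
gripper_width: 1.002
```

```bash
python3 w.py wr26; python3 -c "
from g import *
st()
for n in('top','side'):
  f=manip.grab_frame(n);cv2.imwrite('pics/'+n+'26.png',f['color'][:,:,::-1])
i=cv2.imread('pics/side26.png');cv2.imwrite('pics/side26c.png',cv2.resize(i[150:400,160:390],None,fx=3,fy=2.4,interpolation=cv2.INTER_NEAREST))"
```

```text
t 27.35 pos [0.3786 0.3875 0.2796] F [ 1.5 -0.   0.2] w 1.002
t 27.4 pos [0.3797 0.3869 0.2775] F [1.1 0.5 0.4] w 1.001
```

View pics/wr26.png

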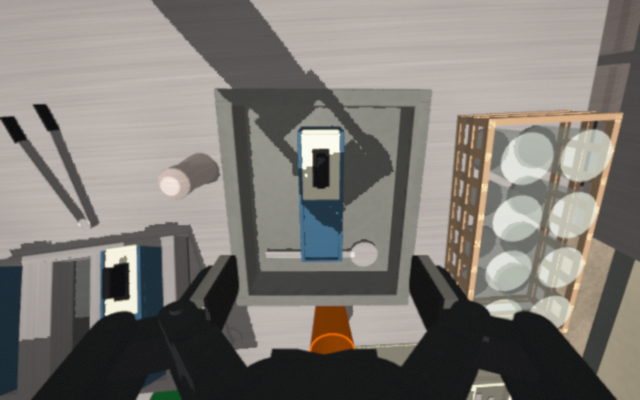

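View pics/side26c.png

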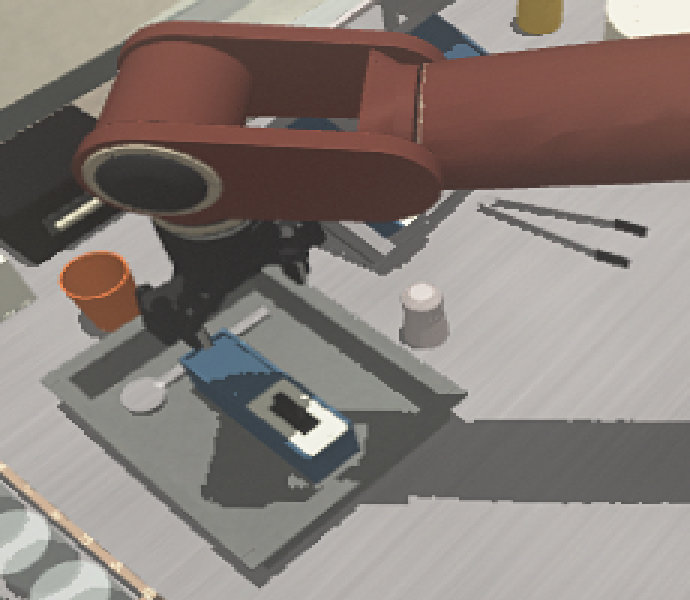

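View pics/top26.png

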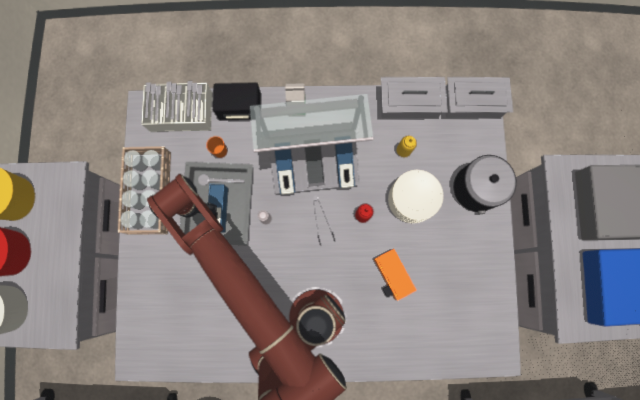

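```bash
python3 -c "
from g import *
f=manip.grab_frame('wrist')
for u,v,z in [(303,260,.09),(342,260,.09),(301,126,.09),(342,126,.09),(280,253,.01),(295,253,.01),(364,253,.01),(364,241,.01),(364,265,.01)]: print((u,v),onplane(f,u,v,z).round(4))
c=f['color'][100:300,220:440,::-1];cv2.imwrite('pics/wr27.png',cv2.resize(c,None,fx=3.5,fy=2.9,interpolation=cv2.INTER_NEAREST))
ft=cv2.imread('pics/top26.png');cv2.imwrite('pics/t27.png',cv2.resize(ft[160:250,175:260],None,fx=8,fy=6,interpolation=cv2.INTER_NEAREST))
"
```

```text
(303, 260) [0.5044 0.3508 0.09  ]
(342, 260) [0.5075 0.4044 0.09  ]
(301, 126) [0.3252 0.3623 0.09  ]
(342, 126) [0.3279 0.4109 0.09  ]
(280, 253) [0.5345 0.305  0.01  ]
(295, 253) [0.5359 0.3299 0.01  ]
(364, 253) [0.5425 0.4447 0.01  ]
(364, 241) [0.5203 0.445  0.01  ]
(364, 265) [0.5653 0.4445 0.01  ]
```

View pics/wr27.png

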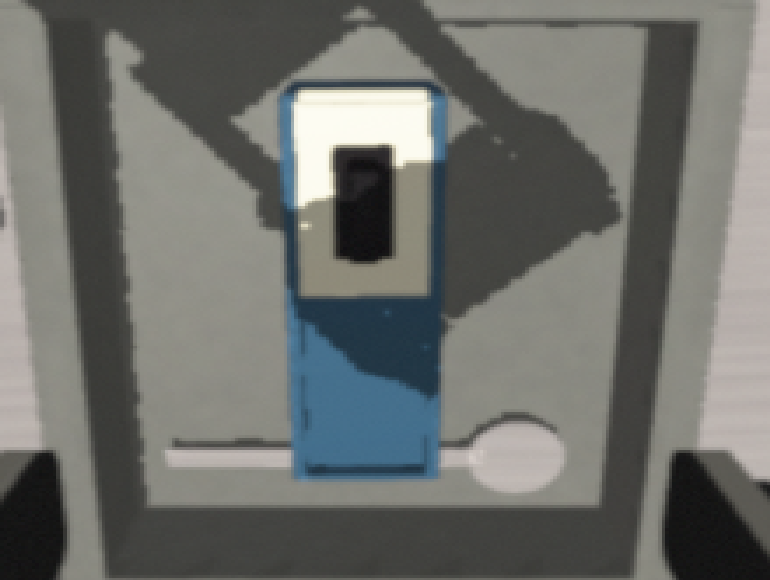

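View pics/t27.png

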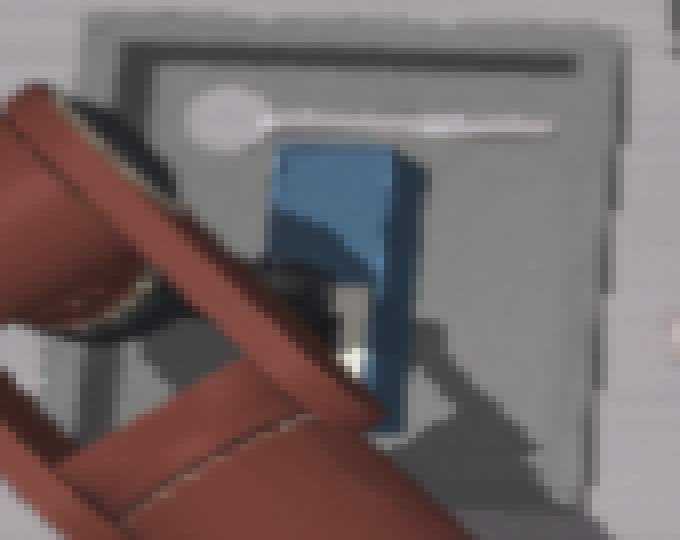

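```bash
python3 - <<'E'
from g import *
from m import lids
i=cv2.imread('pics/top26.png');cv2.imwrite('pics/t28.png',cv2.resize(i[140:205,265:365],None,fx=8,fy=8,interpolation=cv2.INTER_NEAREST))
f=manip.grab_frame('top')
for o,L in zip([l for l in lids(f,(270,145,365,205))],([.5375,.1107,.1286],[.5612,-.1186,.1302])):
    X=onpl(f,*o[0],np.array(L),EZ)-L;print(o[0].round(1),o[1],(X@EX*1000).round(1),(X@RY*1000).round(1))
for n,u,v,z in [("red",365,212,.1),("salt",264,216,.1)]: print(n,onplane(f,u,v,z).round(3))
E
```

```text
[285.7 181.4] 234.25 -27.9 -0.9
[346.3 175.1] 232.90625 -31.2 -1.7
red [ 0.394 -0.191  0.1  ]
salt [0.384 0.191 0.1  ]
```

View pics/t28.png

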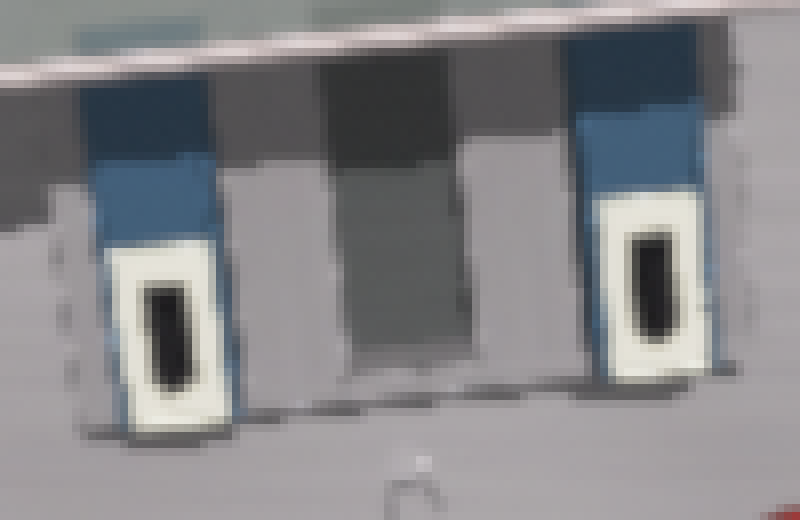

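```bash
python3 -c "
from plant import manip
print(manip.job_done())"
```

```text
the job is handed in; nothing more can be done
None
```

I checked the three inserts left to right, found that the middle one binds, and moved it to the grey tub. The job was handed in at about 27.5 s.

- **Left insert:** the lid ran its full travel (81.5 mm measured from stop to home) and is pushed home. It is sound and still in its well.
- **Middle insert:** the lid stopped dead at about 37 mm of travel, with about 22 N of force along the slide. I pushed it home, lifted the insert out by its sides, levelled it and lowered it until the tub floor took its weight. It stands upright and shut, about 30 mm clear of the spoon handle.
- **Right insert:** the lid ran its full travel (82.2 mm) and is pushed home. It is sound and still in its well.

**Final pictures:** both sound lids sit flush at the front ends of their inserts. The other things on the counter look where they were.

**What disagreed:**
- **Tool position:** the fingertips turned out to be about 38 mm behind the reported tool point. My first two tries at the left fin closed on empty air just above it, and the third gripped it. The pictures showed nothing had moved.
- **Stop forces:** pulling each lid against its stop peaked at about 33 to 41 N total at the wrist, well under the 120 N limit. That was more than a light touch.

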